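# Tidy the manicure tray into the bamboo slide box

## Robot

A 6-joint arm with a two-finger parallel gripper is mounted at the origin on the work surface. World frame = base frame: x ahead of the robot, y to its left, z up, the work surface at z = 0. Lengths are in m, angles in rad, forces in N, time in s.
With the tool pointing down it reaches from about 0.35 to 0.975 m from the base axis. Payload 4.9 kg.
Tool frame: the origin (TCP) lies at the very end of the fingers, on their centre line; the grasp point (between the pads) lies 19 mm behind it; z points along the fingers, y is the line along which they close (so a half turn about z gives the same grasp; the last joint's range is limited). The gripper opens to 85 mm and grips with 20 to 120 N. Pads are 22 mm wide; open, the fingers measure 114 mm over their backs; the gripper's body (76 mm by 85 mm) begins 54 mm behind the grasp point. The pads swing forward as they close: fully open they stand 13 mm farther back than shut.
Start: joints at [1.153, 0.053, 1.613, -0, 1.476, -0.119], TCP at [0.184, 0.597, 0.199] pointing down, gripper open.
Joint ranges: [-3.01, 3.01], [-1.01, 2.22], [0.06, 2.58], [-1.02, 4.17], [0.09, 2.62], [-3.14, 3.14]. Speed limits (rad/s): [2.57, 2.57, 3.14, 3.14, 3.14, 3.14].

## Interface

Orientations are given as a unit quaternion [w, x, y, z].
In Python, from plant import manip gives the robot as it stands.
- The arm moves only by the tool send_rows, never from a script. Its argument "increments" is a list of rows, each an object of numbers: "claw": the closure, from -1 (fully open) to 1 (shut); "dx", "dy", "dz": the shift along the tool's x, y, z in units of 0.5 m (1.0 is 0.5 m); "yaw": the turn about the tool's z in units of 1.5 rad (1.0 is 1.5 rad). A call has 1 to 20 rows; each row is the pose to reach, as a shift and turn from the pose commanded when the call began, along the tool's axes at that moment; what a row does not reach only later rows make up. A row lasts 1/8 s, in which the tool goes at most 62.5 mm and 10.7 degrees, less where a joint would pass 70% of its speed; a pose out of reach is approached as far as the arm can. A call with a number of a shift or a turn outside -1 to 1 is refused whole. A call with a gripper value outside its range is refused whole. The fingers move at their own pace and stop on an object; the grip force is fixed at half the most. Time passes only in rows, so rows that repeat a pose let the fingers close. It gives the time, the measured TCP pose, the force, the opening and the grip force at its end, in the units of the state.
- manip.state(): the state, without advancing time (a new reading comes with each control period).
- manip.grab_frame(name): name is "side" or "top" or "wrist"; returns the picture (480x640x3 uint8, red, green, blue); there is no depth.
- manip.camera_params(name): a dict with "camera_matrix" (3x3 intrinsics, pixels), "k1" (the pictures are not rectified: a ray, as slopes to the right and down, at radius r is drawn at 1 + k1 r^2 times it, then the intrinsics apply), "extrinsics" (4x4, takes a point from world to camera coordinates); the wrist camera has in their place "tool_from_camera" (4x4, takes a point from camera to tool coordinates, whose origin is the TCP and whose axes are the flange's). Camera axes: x right, y down, z forward; pixel columns grow to the right and rows downward; lengths in m; the calibration is good to about 2 mm. A picture is of the moment at which its call begins: read the wrist's pose just before it. camera_params takes no time and is no camera call.
- manip.job_done(): hands the job in; it is judged then, once.
The state is a dict: "time": time; "joint_pos": joint angles; "joint_vel": joint speeds; "joint_efforts": joint torques, N m; "tool_pos": TCP position; "tool_rot": TCP orientation; "contact_force": force on the tool from outside, world axes, zero at the start; "ft_torque": the same for the moment, N m; "gripper_width": opening from 0.0 (shut) to 1.0 (fully open); "grasp_force": force on a finger pad.
Only numpy, scipy, OpenCV 4.12 (cv2) and the standard library are available. Lean on these libraries where they do the work, as an engineer would, in place of code of your own. Each camera call takes 0.05 s, during which the arm holds its last target. There are 200 camera calls.

## Task

Sort the manicure things away: slide the cover of the bamboo box all the way off the bay it hides, lay every white buffer block down in that bay, and slide the cover fully shut over them again. Then stand every polish bottle upright in the box's other bay (free only once the cover is shut), and lay the cuticle pusher flat in the white dish. Some runs have fewer blocks or bottles; leave the purple finger rest, the jar, the lotion bottle and the cactus where they are.

Things in the scene. Friction and masses are not known exactly. Their poses are not given: they have to be found in the camera images.
- box: fixed two-bay bamboo box to the robot's left, 192 mm (its x) x 258 mm (its y), floor 6 mm thick, end walls and divider 46 mm high, the two walls at x = +-93 mm 56 mm high (slide rails); walls 6 mm thick. Origin at the centre of its underside. Buffer bay: centre y = -63 mm, bottle bay: centre y = +63 mm; each bay is 180 mm (x) x 120 mm (y) inside
- cover (a joint): the box's flat wooden cover (178 x 128 mm, 6 mm thick, its underside 47 mm above the table): 0 m = fully shut over the buffer bay, grows as it slides along the box's +y, 0.129 m = fully over the bottle bay. It slides with a few newtons
- cover_grip (a point): point in the dark wooden grip rib on the middle of the cover, 22 mm above the cover's underside; the rib is 70 mm long along the box's x, 16 mm thick along the box's y, its top 10 mm above this point and its foot 16 mm below it
- dish: fixed white ceramic oblong dish to the robot's right, 156 mm (its x) x 80 mm (its y) x 22 mm high, walls and floor 6 mm thick; origin at the centre of its underside
- block1: white buffer block, a plain square bar 95 x 26 x 26 mm lying on the tray; origin at the centre of its underside, x along its length, z up. May be absent
- block2: white buffer block, a plain square bar 95 x 26 x 26 mm lying on the tray; origin at the centre of its underside, x along its length, z up. May be absent
- block3: white buffer block, a plain square bar 95 x 26 x 26 mm lying on the tray; origin at the centre of its underside, x along its length, z up. May be absent
- bottle1: closed polish bottle with a square body 34 x 34 x 50 mm and a round black cap 18 mm across above it, 85 mm tall in all, standing upright on the tray; origin at the centre of its underside, z up. May be absent
- bottle2: closed polish bottle with a square body 34 x 34 x 50 mm and a round black cap 18 mm across above it, 85 mm tall in all, standing upright on the tray; origin at the centre of its underside, z up. May be absent
- bottle3: closed polish bottle with a square body 34 x 34 x 50 mm and a round black cap 18 mm across above it, 85 mm tall in all, standing upright on the tray; origin at the centre of its underside, z up. May be absent
- pusher: stainless steel cuticle pusher, 120 mm long bar lying on the tray, square handle 10 x 10 mm over its middle 86 mm, narrower tips; origin at the centre of its underside, x along its length
- rest: bystander: purple silicone finger rest 96 x 44 x 30 mm with two raised ends, on the tray among the things; origin at the centre of its underside. The slate-grey tray is fixed, its surface 6 mm above the table with a 12 mm rim
- jar: bystander: closed white jar 72 mm across, 85 mm tall, behind the tray; origin at its underside
- lotion: bystander: grey lotion bottle 52 mm across, 150 mm tall, behind the tray; origin at its underside
- cactus: bystander: cactus in a terracotta pot 100 mm across, 175 mm tall, behind the box; origin at its underside

How it is judged:
By the outcome, as a careful person would: the job done as asked, in the order asked, and still so for the second after the job is handed in, with the robot touching nothing.
Of block1, block2, block3 only 2 to 3 are there at a start; the rules pass over those that are not, and their reading is None.
Of bottle1, bottle2, bottle3 only 2 to 3 are there at a start; the rules pass over those that are not, and their reading is None.
At some moment in a run one of block1, block2, block3, pusher may be knocked a few centimetres aside while the robot is not near it.
It also fails if it takes over 208 s, if anything falls off the work surface, if the arm or the gripper's body presses on something with over 40 N, if the wrist force passes 120 N, or if a joint passes its speed limit or range.

## Working session

There is one attempt and no reset: what is moved stays moved. The work goes in short steps, Python scripts to look and compute and a tool call to move; the robot and the scene stay as the last step left them, time stands still between calls to the robot, and variables do not carry over. Pictures are saved under pics/ and viewed, at most 14 in all, crops included, and the job is handed in when it is done.

Besides the shell and the picture viewer there is one more tool, called after ">>>" as name(argument=value, ...), one argument or row to a line, values as JSON. send_rows: Moves the arm, as the interface text tells. Shifts and turns lie within -1 to 1; 1 stands for 0.5 m of shift or 1.5 rad of turn. Its arguments: {"type":"object","properties":{"increments":{"type":"array","items":{"type":"object","properties":{"claw":{"type":"number"},"dx":{"type":"number"},"dy":{"type":"number"},"dz":{"type":"number"},"yaw":{"type":"number"}}}}},"required":["increments"]}

```bash
mkdir -p pics; ls
python3 - <<'E'
from plant import manip
import cv2,numpy as np
np.set_printoptions(precision=4,suppress=True)
s=manip.state();print(s['time'],s['tool_pos'],s['tool_rot'],s['gripper_width'])
for n in('top','side','wrist'):
    p=manip.camera_params(n);print(n,p)
for n in('top','side'):
    im=manip.grab_frame(n);cv2.imwrite(f'pics/{n}0.png',im[:,:,::-1])
E
```

```text
pics
0.0 [0.1837 0.5967 0.1982] [-0.0003  0.1489  0.9889 -0.001 ] 1.0022702686286968
top {'camera_matrix': array([[520.1489,   0.    , 311.56  ],
       [  0.    , 520.1489, 233.3196],
       [  0.    ,   0.    ,   1.    ]]), 'k1': 0.029868937278211438, 'extrinsics': array([[ 0.0029, -0.9999, -0.0113, -0.0795],
       [-0.9909, -0.0014, -0.1346,  0.619 ],
       [ 0.1346,  0.0115, -0.9908,  1.0208],
       [ 0.    ,  0.    ,  0.    ,  1.    ]])}
side {'camera_matrix': array([[510.5035,   0.    , 325.8179],
       [  0.    , 510.5035, 240.5612],
       [  0.    ,   0.    ,   1.    ]]), 'k1': -0.08245648863634052, 'extrinsics': array([[ 0.907 , -0.421 , -0.006 , -0.57  ],
       [-0.224 , -0.4704, -0.8535,  0.1728],
       [ 0.3565,  0.7755, -0.521 ,  0.832 ],
       [ 0.    ,  0.    ,  0.    ,  1.    ]])}
wrist {'camera_matrix': array([[338.2964,   0.    , 323.9787],
       [  0.    , 338.2964, 240.5198],
       [  0.    ,   0.    ,   1.    ]]), 'k1': -0.030643173641590266, 'tool_from_camera': array([[-0.0001, -0.9625, -0.2713,  0.068 ],
       [ 1.    , -0.0001, -0.0002,  0.0003],
       [ 0.0001, -0.2713,  0.9625, -0.1758],
       [ 0.    ,  0.    ,  0.    ,  1.    ]])}
```

View pics/top0.png

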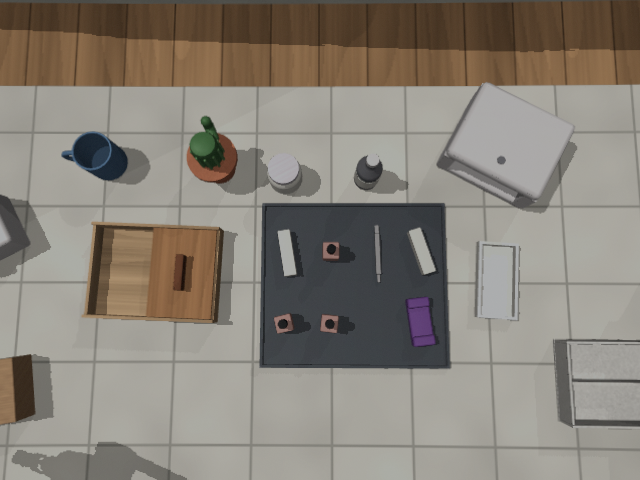

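View pics/side0.png

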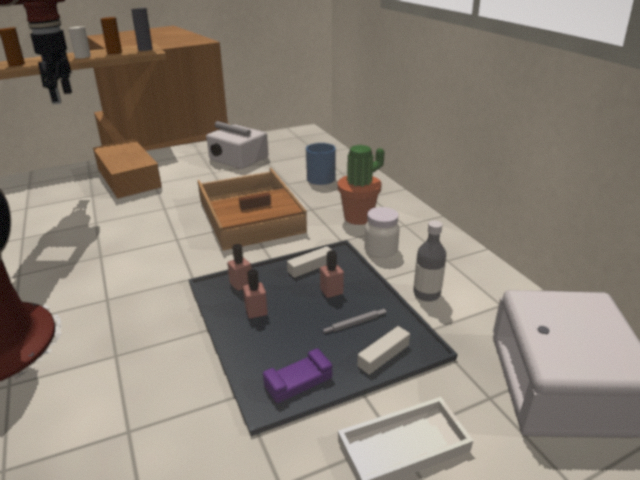

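The top view shows two blocks at about (287,253) and (421,251), and three bottles with caps at (331,250), (283,324) and (330,324). The pusher is at (378,253), the rest at (420,322), and the dish at (498,281). The box is at (155,272), with its cover over the right (−y) bay. The side view agrees. I'll enlarge it for accurate pixel positions.

```bash
cat > h.py <<'E'
from plant import manip
import cv2,numpy as np
from scipy.spatial.transform import Rotation as R
np.set_printoptions(precision=4,suppress=True)
def cam(n):
    p=manip.camera_params(n)
    if n=='wrist':
        s=manip.state();w,x,y,z=s['tool_rot'];T=np.eye(4)
        T[:3,:3]=R.from_quat([x,y,z,w]).as_matrix();T[:3,3]=s['tool_pos']
        E=np.linalg.inv(T@p['tool_from_camera'])
    else:E=p['extrinsics']
    return p['camera_matrix'],p['k1'],E
def unproj(c,uv,z):
    K,k,E=c;uv=np.atleast_2d(uv).astype(float)
    a=cv2.undistortPoints(uv[:,None],K,np.array([k,0,0,0.]))[:,0]
    d=np.c_[a,np.ones(len(a))]@E[:3,:3];o=-E[:3,:3].T@E[:3,3]
    return o+d*((z-o[2])/d[:,2])[:,None]
def proj(c,P):
    K,k,E=c
    return cv2.projectPoints(np.atleast_2d(P).astype(float),cv2.Rodrigues(E[:3,:3])[0],E[:3,3],K,np.array([k,0,0,0.]))[0][:,0]
def grab(n,name):
    c=cam(n);im=manip.grab_frame(n)[:,:,::-1].copy();cv2.imwrite(f'pics/{name}.png',im);return c,im
def crop(im,u0,v0,u1,v1,f,name):
    cv2.imwrite(f'pics/{name}.png',cv2.resize(im[v0:v1,u0:u1],None,fx=f,fy=f,interpolation=cv2.INTER_CUBIC))
E
python3 - <<'E'
from h import *
im=cv2.imread('pics/top0.png')
crop(im,255,200,455,350,4,'tray')
a=cv2.resize(im[215:330,80:230],None,fx=4,fy=4,interpolation=cv2.INTER_CUBIC)
b=cv2.resize(im[215:330,465:512],None,fx=4,fy=4,interpolation=cv2.INTER_CUBIC)
cv2.imwrite('pics/bd.png',np.hstack([a,b]))
E
```

```text
(no output)
```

View pics/tray.png

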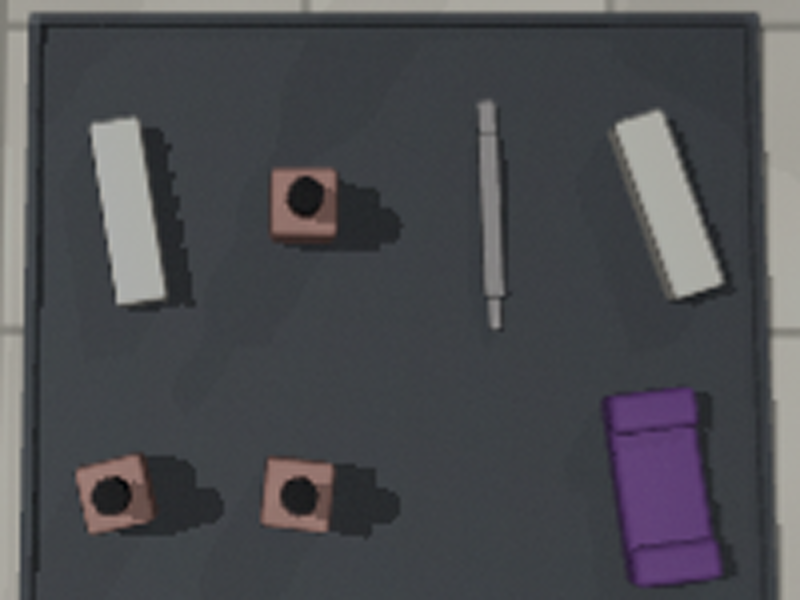

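View pics/bd.png

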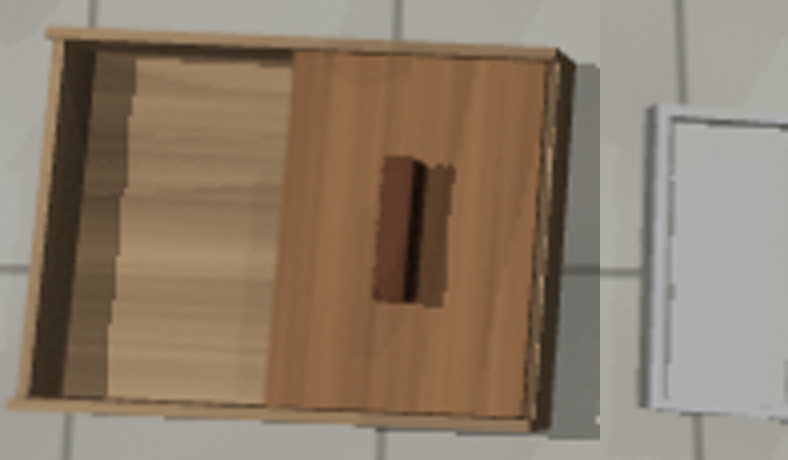

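The tray crop (4x, origin 255,200) gives these block top corners:
- Left block: (90,122), (136,116), (166,298), (118,305).
- Right block: (614,122), (660,110), (724,285), (676,300).

Bottle body tops are near (304,200), (113,493) and (298,494). The box crop shows rail-top corners (47,28), (8,403), (557,50) and (532,428), with the rib top spanning (386,155) to (406,302).

Run:
```python
from h import *
c=cam('top')
def q(pts,u0,v0,z):
    pts=np.array(pts,float);return unproj(c,(pts+.5)/4-.5+[u0,v0],z)
def rep(n,P):
    P=P[:,:2];e=np.roll(P,-1,0)-P
    print(n,'ctr',P.mean(0),'sides mm',np.hypot(*e.T)*1e3,'dirs deg',np.degrees(np.arctan2(e[:,1],e[:,0])))
rep('box',q([(47,28),(8,403),(532,428),(557,50)],80,215,.056))
rep('rib',q([(386,155),(374,300),(406,302),(414,158)],80,215,.079))
rep('blkL',q([(90,122),(118,305),(166,298),(136,116)],255,200,.032))
rep('blkR',q([(614,122),(676,300),(724,285),(660,110)],255,200,.032))
rep('bot_b',q([(271,167),(271,234),(336,236),(336,167)],255,200,.056))
rep('bot_c',q([(76,467),(92,533),(153,518),(140,455)],255,200,.056))
rep('bot_d',q([(266,457),(261,527),(330,533),(334,462)],255,200,.056))
print('caps',q([(305,196),(111,495),(299,495)],255,200,.091))
P=q([(487,101),(496,329)],255,200,.014);print('pusher',P,np.hypot(*np.diff(P[:,:2],axis=0)[0]))
rep('rest',q([(604,397),(632,585),(720,575),(694,388)],255,200,.03))
rep('dish',unproj(c,[(478.5,241.5),(477,317),(518,320),(519.5,242.5)],.022))
print('jar/lotion/cactus',unproj(c,[(284,170),(372,163),(203,143)],.1))
```

```text
box ctr [0.5413 0.2412] sides mm [187.0298 258.2358 188.2333 257.6831] dirs deg [177.6766 -92.6789  -2.1566  87.5877]
rib ctr [0.5381 0.181 ] sides mm [70.7252 15.5865 70.1616 13.8452] dirs deg [177.5257 -93.4934  -1.0323  83.9521]
blkL ctr [ 0.5817 -0.0268] sides mm [95.4282 24.7098 95.1026 23.9219] dirs deg [-170.7086  -81.5946    9.7706   97.588 ]
blkR ctr [ 0.5853 -0.3033] sides mm [95.813  25.6325 94.699  24.498 ] dirs deg [-162.1972  -72.5538   18.5091  104.8063]
bot_b ctr [ 0.5838 -0.1164] sides mm [33.7414 32.4937 34.7299 32.6283] dirs deg [-179.995   -91.6503   -0.2392   90.0921]
bot_c ctr [ 0.4393 -0.0236] sides mm [32.9601 30.7541 31.2235 32.0465] dirs deg [-165.4437  -76.2384   12.3157  100.6431]
bot_d ctr [ 0.4389 -0.1133] sides mm [33.966  33.9115 34.3849 33.5489] dirs deg [175.8767 -94.6612  -3.5214  86.0452]
caps [[ 0.5826 -0.1163  0.091 ]
 [ 0.4397 -0.0238  0.091 ]
 [ 0.44   -0.1131  0.091 ]]
pusher [[ 0.641  -0.2137  0.014 ]
 [ 0.522  -0.2167  0.014 ]] 0.11906657634558016
rest ctr [ 0.4432 -0.2969] sides mm [93.6641 44.1358 93.0248 45.6516] dirs deg [-172.7855  -83.2821    6.2871   95.9165]
dish ctr [ 0.5267 -0.4587] sides mm [153.936   81.6861 157.5634  83.3619] dirs deg [176.4984 -93.8076  -4.0893  88.6866]
jar/lotion/cactus [[ 0.7365 -0.0245  0.1   ]
 [ 0.7505 -0.197   0.1   ]
 [ 0.791   0.1361  0.1   ]]
```

```bash
cat >> h.py <<'E'
def plan(*W):
    """W: (x,y,z,closing-line world deg) -> dx dy dz yaw units from current pose"""
    s=manip.state();w,x,y,z=s['tool_rot'];M=R.from_quat([x,y,z,w]).as_matrix()
    a0=np.degrees(np.arctan2(M[1,1],M[0,1]))
    print('t %.1f j6 %.2f tcp'%(s['time'],s['joint_pos'][5]),np.array(s['tool_pos']),'ydir %.1f tilt %.2f'%(a0,np.degrees(np.arccos(-M[2,2]))),'F',np.array(s['contact_force']),'w %.3f gf %.1f'%(s['gripper_width'],s['grasp_force']))
    for q in W:
        d=M.T@(np.array(q[:3])-s['tool_pos'])/.5
        t=(q[3]-a0+90)%180-90
        print(q,'->',d.round(4),'yaw %.4f'%(-np.radians(t)/1.5))
BC=np.array([.541,.241]);BA=-2.4
def box(x,y):
    c,s=np.cos(np.radians(BA)),np.sin(np.radians(BA));return BC+[c*x-s*y,s*x+c*y]
E
python3 - <<'E'
from h import *
p=box(0,-.061);q=box(0,.068)
print(p,q)
plan((*p,.12,87.6),(*p,.057,87.6),(*q,.057,87.6),(*q,.16,87.6))
E
```

```text
[0.5384 0.1801] [0.5438 0.3089]
t 0.1 j6 -0.12 tcp [0.1837 0.5967 0.1983] ydir 72.9 tilt 0.11 F [-0.0061 -0.1674 -0.867 ] w 1.001 gf 0.0
(np.float64(0.5384455851225188), np.float64(0.18005350736396963), 0.12, 87.6) -> [-0.9234 -0.5873  0.1574] yaw -0.1713
(np.float64(0.5384455851225188), np.float64(0.18005350736396963), 0.057, 87.6) -> [-0.9234 -0.5871  0.2834] yaw -0.1713
(np.float64(0.5438475444535856), np.float64(0.30894035244672235), 0.057, 87.6) -> [-0.8578 -0.3375  0.2829] yaw -0.1713
(np.float64(0.5438475444535856), np.float64(0.30894035244672235), 0.16, 87.6) -> [-0.8578 -0.3379  0.0769] yaw -0.1713
```

>>> send_rows(
  increments=[
    {"dx":-0.923,"dy":-0.587,"dz":0.1,"yaw":-0.171,"claw":-1},
    {"dx":-0.923,"dy":-0.587,"dz":0.1,"yaw":-0.171,"claw":-1},
    {"dx":-0.923,"dy":-0.587,"dz":0.1,"yaw":-0.171,"claw":-1},
    {"dx":-0.923,"dy":-0.587,"dz":0.1,"yaw":-0.171,"claw":-1},
    {"dx":-0.923,"dy":-0.587,"dz":0.1,"yaw":-0.171,"claw":-1},
    {"dx":-0.923,"dy":-0.587,"dz":0.1,"yaw":-0.171,"claw":-1},
    {"dx":-0.923,"dy":-0.587,"dz":0.1,"yaw":-0.171,"claw":-1},
    {"dx":-0.923,"dy":-0.587,"dz":0.1,"yaw":-0.171,"claw":-1},
    {"dx":-0.923,"dy":-0.587,"dz":0.1,"yaw":-0.171,"claw":-1},
    {"dx":-0.923,"dy":-0.587,"dz":0.1,"yaw":-0.171,"claw":-1},
    {"dx":-0.923,"dy":-0.587,"dz":0.1,"yaw":-0.171,"claw":-1},
    {"dx":-0.923,"dy":-0.587,"dz":0.1,"yaw":-0.171,"claw":-1},
    {"dx":-0.923,"dy":-0.587,"dz":0.19,"yaw":-0.171,"claw":-1},
    {"dx":-0.923,"dy":-0.587,"dz":0.24,"yaw":-0.171,"claw":-1},
    {"dx":-0.923,"dy":-0.587,"dz":0.283,"yaw":-0.171,"claw":-1},
    {"dx":-0.923,"dy":-0.587,"dz":0.283,"yaw":-0.171,"claw":-1},
  ],
)

```text
time: 2.1
tool_pos: [0.5363, 0.1817, 0.056]
tool_rot: [-0.002, 0.02, 1.0, -0.0]
contact_force: [-0.5, -0.3, -0.3]
gripper_width: 1.006
grasp_force: 0.0
```

Run:
```python
from h import *
p=box(0,-.061);q=box(0,.069)
plan((*p,.057,87.6),(*q,.057,87.6),(*q,.16,87.6))
c,im=grab('wrist','w1')
```

```text
t 2.1 j6 -1.34 tcp [0.5363 0.1817 0.056 ] ydir 87.7 tilt 0.24 F [-0.5357 -0.3223 -0.2859] w 1.006 gf 0.0
(np.float64(0.5384455851225188), np.float64(0.18005350736396963), 0.057, 87.6) -> [-0.0044 -0.0031 -0.0021] yaw 0.0010
(np.float64(0.5438894201073148), np.float64(0.3099394752768212), 0.057, 87.6) -> [-0.0048  0.2569 -0.0024] yaw 0.0010
(np.float64(0.5438894201073148), np.float64(0.3099394752768212), 0.16, 87.6) -> [-0.004   0.2567 -0.2083] yaw 0.0010
```

View pics/w1.png

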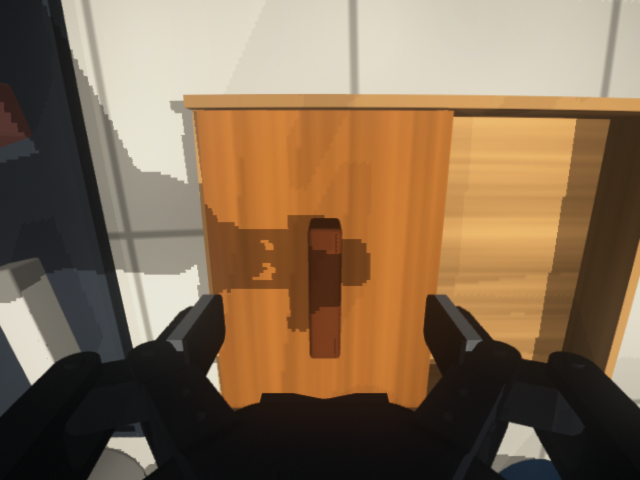

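The wrist view shows the rib at column 325, centred between the fingers. I'll grip it and slide.

>>> send_rows(
  increments=[
    {"claw":1,"dz":-0.002},
    {"claw":1,"dz":-0.002},
    {"claw":1,"dz":-0.002},
    {"claw":1,"dz":-0.002},
    {"claw":1,"dz":-0.002},
    {"claw":1,"dz":-0.002},
    {"claw":1,"dy":0.03,"dz":-0.002},
    {"claw":1,"dy":0.06,"dz":-0.002},
    {"claw":1,"dy":0.09,"dz":-0.002},
    {"claw":1,"dy":0.12,"dz":-0.002},
    {"claw":1,"dy":0.15,"dz":-0.002},
    {"claw":1,"dy":0.18,"dz":-0.002},
    {"claw":1,"dy":0.21,"dz":-0.002},
    {"claw":1,"dy":0.24,"dz":-0.002},
    {"claw":1,"dy":0.258,"dz":-0.002},
    {"claw":1,"dy":0.258,"dz":-0.002},
    {"claw":1,"dy":0.258,"dz":-0.002},
  ],
)

```text
invalid input
```

>>> send_rows(
  increments=[
    {"claw":1,"dx":0,"dy":0,"dz":-0.002,"yaw":0},
    {"claw":1,"dx":0,"dy":0,"dz":-0.002,"yaw":0},
    {"claw":1,"dx":0,"dy":0,"dz":-0.002,"yaw":0},
    {"claw":1,"dx":0,"dy":0,"dz":-0.002,"yaw":0},
    {"claw":1,"dx":0,"dy":0,"dz":-0.002,"yaw":0},
    {"claw":1,"dx":0,"dy":0,"dz":-0.002,"yaw":0},
    {"claw":1,"dx":0,"dy":0.03,"dz":-0.002,"yaw":0},
    {"claw":1,"dx":0,"dy":0.06,"dz":-0.002,"yaw":0},
    {"claw":1,"dx":0,"dy":0.09,"dz":-0.002,"yaw":0},
    {"claw":1,"dx":0,"dy":0.12,"dz":-0.002,"yaw":0},
    {"claw":1,"dx":0,"dy":0.15,"dz":-0.002,"yaw":0},
    {"claw":1,"dx":0,"dy":0.18,"dz":-0.002,"yaw":0},
    {"claw":1,"dx":0,"dy":0.21,"dz":-0.002,"yaw":0},
    {"claw":1,"dx":0,"dy":0.24,"dz":-0.002,"yaw":0},
    {"claw":1,"dx":0,"dy":0.258,"dz":-0.002,"yaw":0},
    {"claw":1,"dx":0,"dy":0.258,"dz":-0.002,"yaw":0},
  ],
)

```text
time: 4.15
tool_pos: [0.5441, 0.3104, 0.0589]
tool_rot: [-0.0, 0.021, 1.0, -0.0]
contact_force: [0.2, 0.0, 0.0]
gripper_width: -0.001
grasp_force: 0.0
```

Run:
```python
from h import *
q=box(0,.069)
bl=(.5817,-.0268)
plan((*q,.057,87.6),(*q,.16,87.6),(*bl,.15,99.5),(*bl,.02,99.5))
```

```text
t 4.2 j6 -1.13 tcp [0.5441 0.3104 0.0589] ydir 87.6 tilt 0.01 F [0.2021 0.0284 0.0329] w -0.001 gf 0.0
(np.float64(0.5438894201073148), np.float64(0.3099394752768212), 0.057, 87.6) -> [ 0.0003 -0.0008  0.0037] yaw 0.0003
(np.float64(0.5438894201073148), np.float64(0.3099394752768212), 0.16, 87.6) -> [ 0.0003 -0.0009 -0.2023] yaw 0.0003
(0.5817, -0.0268, 0.15, 99.5) -> [-0.1032 -0.6706 -0.1822] yaw -0.1382
(0.5817, -0.0268, 0.02, 99.5) -> [-0.1032 -0.6706  0.0778] yaw -0.1382
```

Run:
```python
from h import *
c,im=grab('side','s1')
a=cv2.resize(im[20:260,120:360],(480,480))
c,im2=grab('top','t1')
b=cv2.resize(im2[200:340,70:230],(320,280)); b=np.vstack([b,np.zeros((200,320,3),np.uint8)])
cv2.imwrite('pics/c1.png',np.hstack([a,b]))
```

```text
(no output)
```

View pics/c1.png

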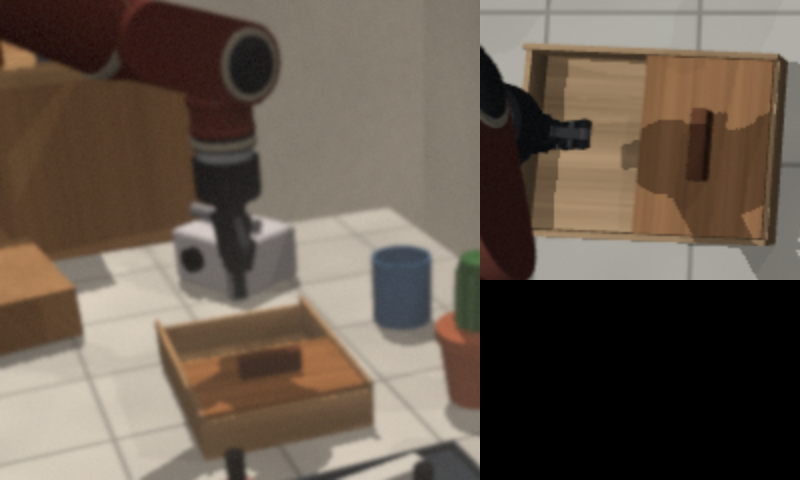

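Run:
```python
from h import *
P=manip.state()['tool_pos'];print(P)
print(proj(cam('side'),P),proj(cam('top'),P))
# triangulate observed tip: side (240,167.5) top (124.5,266)
from scipy.optimize import least_squares
f=lambda p:np.r_[proj(cam('side'),p)[0]-[239.5,168],proj(cam('top'),p)[0]-[124.5,266]]
r=least_squares(f,P);print(r.x,r.fun)
for n in('side','top'):print(n,manip.camera_params(n)['extrinsics'][:,3])
```

```text
[0.544  0.3096 0.0588]
[[240.4712 180.9125]] [[116.4504 269.3141]]
[0.5432 0.2775 0.1057] [ 2.7723 -0.1579 -0.6107  2.1631]
side [-0.57    0.1728  0.832   1.    ]
top [-0.0795  0.619   1.0208  1.    ]
```

Run:
```python
from h import *
s=manip.state();print(s['time'],s['joint_pos'],s['joint_vel'],s['tool_pos'],s['tool_rot'],s['gripper_width'])
grab('wrist','w2')
```

```text
4.25 [ 0.3987  0.1776  1.722  -0.0003  1.2423 -1.1296] [-0.0079 -0.0051  0.0059 -0.0006  0.0009 -0.0012] [0.544  0.3096 0.0588] [-0.0001  0.0212  0.9998 -0.0002] 0.003134712304851002
```

View pics/w2.png

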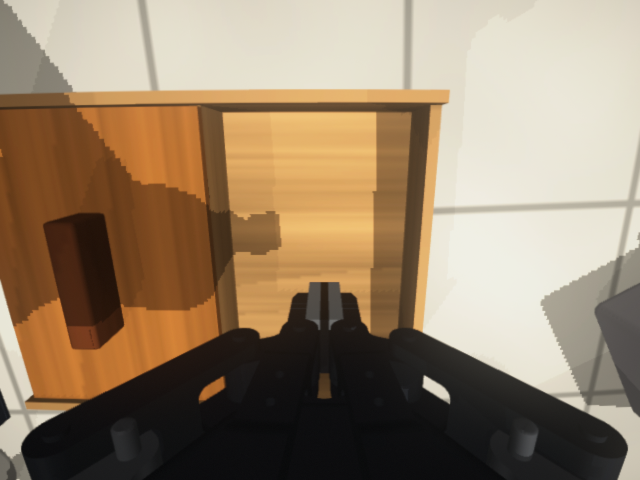

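The cover hasn't moved: the rib is still at columns 50–120 and the shut fingers are empty. In w1 the open finger ends are about 205 px apart. That puts them about 47 mm behind the reported TCP, where 13 mm is expected. The side view also shows the fingertips about 25–30 mm higher than reported. So the real finger ends seem to sit roughly 30 mm behind the reported TCP, and the fingers closed above the rib. I'll measure this by touching the bare bay floor, which is at z = 6 mm.

>>> send_rows(
  increments=[
    {"claw":1,"dz":0.05},
    {"claw":1,"dz":0.1},
    {"claw":1,"dz":0.13},
    {"claw":1,"dz":0.15},
    {"claw":1,"dz":0.15},
  ],
)

```text
invalid input
```

Run:
```python
from h import *
plan()
c,im=grab('side','s3');a=cv2.resize(im[60:260,160:320],None,fx=3,fy=3,interpolation=cv2.INTER_CUBIC)
cv2.imwrite('pics/s3c.png',a)
print([ (proj(c,(.544,.3096,z))[0]-[160,60])*3 for z in (-.016,0,.01,.02,.03)])
```

```text
t 4.3 j6 -1.13 tcp [0.544  0.3095 0.0588] ydir 87.6 tilt 0.02 F [ 0.199   0.25   -0.2067] w 0.004 gf 0.0
[array([249.5045, 444.584 ]), array([247.7967, 427.4848]), array([246.7208, 416.687 ]), array([245.6384, 405.8033]), array([244.5494, 394.8328])]
```

View pics/s3c.png

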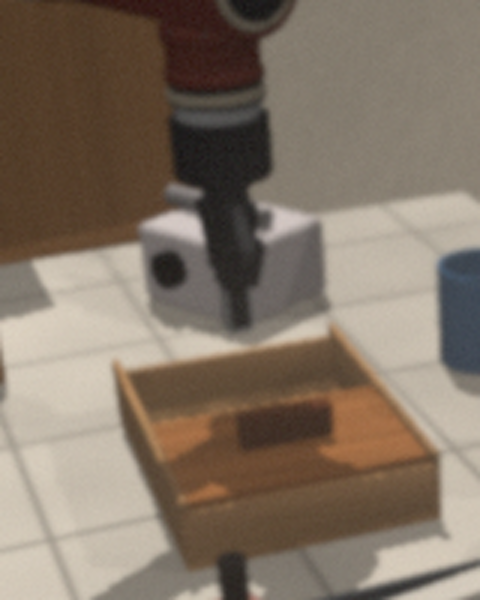

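All five keys have to be present in every row. The side crop has the fingertip at (240,328), which is z≈0.091 against a reported 0.059, so the offset is about 32 mm. Now I'll confirm it by touch.

>>> send_rows(
  increments=[
    {"claw":1,"dx":0,"dy":0,"dz":0.05,"yaw":0},
    {"claw":1,"dx":0,"dy":0,"dz":0.1,"yaw":0},
    {"claw":1,"dx":0,"dy":0,"dz":0.13,"yaw":0},
    {"claw":1,"dx":0,"dy":0,"dz":0.15,"yaw":0},
    {"claw":1,"dx":0,"dy":0,"dz":0.15,"yaw":0},
  ],
)

```text
time: 4.97
tool_pos: [0.5437, 0.3096, -0.0166]
tool_rot: [-0.001, 0.021, 1.0, -0.0]
contact_force: [0.1, 0.2, 0.2]
gripper_width: 0.001
grasp_force: 0.0
```

>>> send_rows(
  increments=[
    {"claw":1,"dx":0,"dy":0,"dz":0.006,"yaw":0},
    {"claw":1,"dx":0,"dy":0,"dz":0.012,"yaw":0},
    {"claw":1,"dx":0,"dy":0,"dz":0.012,"yaw":0},
  ],
)

```text
time: 5.35
tool_pos: [0.5441, 0.3099, -0.022]
tool_rot: [0.0, 0.021, 1.0, 0.0]
contact_force: [0.8, 0.0, 0.1]
gripper_width: 0.002
grasp_force: 0.0
```

>>> send_rows(
  increments=[
    {"claw":1,"dx":0,"dy":0,"dz":0.005,"yaw":0},
    {"claw":1,"dx":0,"dy":0,"dz":0.005,"yaw":0},
  ],
)

```text
time: 5.6
tool_pos: [0.5439, 0.3098, -0.0248]
tool_rot: [-0.0, 0.021, 1.0, -0.0]
contact_force: [-1.1, 0.1, -0.1]
gripper_width: 0.001
grasp_force: 0.0
```

>>> send_rows(
  increments=[
    {"claw":1,"dx":0,"dy":0,"dz":0.004,"yaw":0},
    {"claw":1,"dx":0,"dy":0,"dz":0.004,"yaw":0},
  ],
)

```text
time: 5.85
tool_pos: [0.5443, 0.3099, -0.0258]
tool_rot: [0.0, 0.021, 1.0, 0.0]
contact_force: [-2.3, -0.5, 4.8]
gripper_width: -0.0
grasp_force: 2.4
```

>>> send_rows(
  increments=[
    {"claw":1,"dx":0,"dy":0,"dz":0.004,"yaw":0},
    {"claw":1,"dx":0,"dy":0,"dz":0.004,"yaw":0},
  ],
)

```text
time: 6.1
tool_pos: [0.5443, 0.31, -0.0259]
tool_rot: [-0.0, 0.021, 1.0, -0.0]
contact_force: [-8.1, -2.8, 15.8]
gripper_width: 0.002
grasp_force: 7.9
```

>>> send_rows(
  increments=[
    {"claw":1,"dx":0,"dy":0,"dz":0.003,"yaw":0},
    {"claw":1,"dx":0,"dy":0,"dz":0.003,"yaw":0},
  ],
)

```text
time: 6.35
tool_pos: [0.5443, 0.3099, -0.0259]
tool_rot: [-0.001, 0.021, 1.0, -0.001]
contact_force: [-11.7, -6.1, 24.0]
gripper_width: 0.001
grasp_force: 11.9
```

Contact at reading −0.0258 on the 6 mm floor means the true fingertip z is the reported z plus 0.032. I'll use that from here. Next is the grip on the rib.

>>> send_rows(
  increments=[
    {"claw":0,"dx":0,"dy":0,"dz":-0.12,"yaw":0},
    {"claw":-1,"dx":0,"dy":0,"dz":-0.24,"yaw":0},
    {"claw":-1,"dx":0,"dy":-0.1,"dz":-0.26,"yaw":0},
    {"claw":-1,"dx":0,"dy":-0.2,"dz":-0.26,"yaw":0},
    {"claw":-1,"dx":0,"dy":-0.258,"dz":-0.26,"yaw":0},
    {"claw":-1,"dx":0,"dy":-0.258,"dz":-0.22,"yaw":0},
    {"claw":-1,"dx":0,"dy":-0.258,"dz":-0.16,"yaw":0},
    {"claw":-1,"dx":0,"dy":-0.258,"dz":-0.109,"yaw":0},
    {"claw":-1,"dx":0,"dy":-0.258,"dz":-0.109,"yaw":0},
    {"claw":1,"dx":0,"dy":-0.258,"dz":-0.109,"yaw":0},
    {"claw":1,"dx":0,"dy":-0.258,"dz":-0.109,"yaw":0},
    {"claw":1,"dx":0,"dy":-0.258,"dz":-0.109,"yaw":0},
    {"claw":1,"dx":0,"dy":-0.258,"dz":-0.109,"yaw":0},
    {"claw":1,"dx":0,"dy":-0.258,"dz":-0.109,"yaw":0},
    {"claw":1,"dx":0,"dy":-0.258,"dz":-0.109,"yaw":0},
  ],
)

```text
time: 8.22
tool_pos: [0.5392, 0.1811, 0.0254]
tool_rot: [0.001, 0.021, 1.0, 0.0]
contact_force: [-1.6, 0.8, 5.6]
gripper_width: 0.173
grasp_force: 60.9
```

```bash
sed -i 's/d=M.T@(np.array(q\[:3\])-s/d=M.T@(np.array(q[:3])-[0,0,.0318]-s/' h.py; grep -n 0318 h.py
python3 - <<'E'
from h import *
q=box(0,.068);plan((*q,.056,87.6))
E
```

```text
31:        d=M.T@(np.array(q[:3])-[0,0,.0318]-s['tool_pos'])/.5
t 8.2 j6 -1.34 tcp [0.5392 0.1811 0.0254] ydir 87.6 tilt 0.07 F [-1.5998  0.7693  5.5547] w 0.173 gf 60.9
(np.float64(0.5438475444535856), np.float64(0.30894035244672235), 0.056, 87.6) -> [0.0015 0.2558 0.0025] yaw -0.0003
```

>>> send_rows(
  increments=[
    {"claw":1,"dx":0,"dy":0.03,"dz":0,"yaw":0},
    {"claw":1,"dx":0,"dy":0.06,"dz":0,"yaw":0},
    {"claw":1,"dx":0,"dy":0.09,"dz":0,"yaw":0},
    {"claw":1,"dx":0,"dy":0.12,"dz":0,"yaw":0},
    {"claw":1,"dx":0,"dy":0.15,"dz":0,"yaw":0},
    {"claw":1,"dx":0,"dy":0.18,"dz":0,"yaw":0},
    {"claw":1,"dx":0,"dy":0.21,"dz":0,"yaw":0},
    {"claw":1,"dx":0,"dy":0.235,"dz":0,"yaw":0},
    {"claw":1,"dx":0,"dy":0.25,"dz":0,"yaw":0},
    {"claw":1,"dx":0,"dy":0.26,"dz":0,"yaw":0},
    {"claw":1,"dx":0,"dy":0.26,"dz":0,"yaw":0},
    {"claw":1,"dx":0,"dy":0.26,"dz":0,"yaw":0},
  ],
)

```text
time: 9.72
tool_pos: [0.5442, 0.3063, 0.0254]
tool_rot: [-0.001, 0.021, 1.0, -0.004]
contact_force: [-4.8, -16.3, 12.1]
gripper_width: 0.174
grasp_force: 62.0
```

>>> send_rows(
  increments=[
    {"claw":1,"dx":0,"dy":0.005,"dz":0,"yaw":0},
    {"claw":1,"dx":0,"dy":0.008,"dz":0,"yaw":0},
    {"claw":1,"dx":0,"dy":0.008,"dz":0,"yaw":0},
  ],
)

```text
time: 10.1
tool_pos: [0.5441, 0.3062, 0.0253]
tool_rot: [-0.002, 0.021, 1.0, -0.009]
contact_force: [-6.2, -29.7, 17.9]
gripper_width: 0.174
grasp_force: 63.0
```

The cover is at its stop, since the force rises with no further motion. I'll release it, lift and re-check the blocks.

>>> send_rows(
  increments=[
    {"claw":-1,"dx":0,"dy":-0.008,"dz":0,"yaw":0},
    {"claw":-1,"dx":0,"dy":-0.01,"dz":0,"yaw":0},
    {"claw":-1,"dx":0,"dy":-0.01,"dz":0,"yaw":0},
    {"claw":-1,"dx":0,"dy":-0.01,"dz":-0.1,"yaw":0},
    {"claw":-1,"dx":0,"dy":-0.01,"dz":-0.21,"yaw":0},
    {"claw":-1,"dx":0,"dy":-0.01,"dz":-0.21,"yaw":0},
  ],
)

```text
time: 10.85
tool_pos: [0.5478, 0.3122, 0.1364]
tool_rot: [0.005, 0.021, 1.0, 0.003]
contact_force: [0.8, -0.0, 0.3]
gripper_width: 1.003
grasp_force: 0.0
```

```bash
cat >> h.py <<'E'
def whites(im=None,pusher=False):
    """block tops / pusher on tray by threshold; mask tray in top image"""
    c=cam('top');im=manip.grab_frame('top')[:,:,::-1].copy() if im is None else im
    h=cv2.cvtColor(im,cv2.COLOR_BGR2HSV);x0,y0,x1,y1=266,208,443,363
    m=((h[:,:,1]<40)&(h[:,:,2]>105)).astype(np.uint8);k=np.zeros_like(m);k[y0:y1,x0:x1]=1;m*=k
    n,l,st,ce=cv2.connectedComponentsWithStats(m)
    for i in range(1,n):
        if st[i,4]<40:continue
        big=st[i,4]>400
        pts=np.argwhere(l==i)[:,::-1]
        P=unproj(c,pts,.032 if big else .014)[:,:2].astype(np.float32)
        (cx,cy),(w,hh),_=cv2.minAreaRect(P)
        u=np.linalg.eigh(np.cov(P.T))[1][:,1]
        print('px',ce[i].round(0),'area',st[i,4],'ctr',np.round([cx,cy],4),'size mm',np.round([w*1e3,hh*1e3]),'long axis deg %.1f'%(np.degrees(np.arctan2(u[1],u[0]))%180))
    return im
E
python3 - <<'E'
from h import *
whites(cv2.imread('pics/top0.png'));print();im=whites();cv2.imwrite('pics/t4.png',im)
p=(.5817,-.0268);plan((*p,.15,99.3),(*p,.013,99.3))
E
```

```text
px [377. 250.] area 191 ctr [ 0.5905 -0.2145] size mm [101.   8.] long axis deg 1.6
px [422. 251.] area 589 ctr [ 0.5858 -0.3032] size mm [94. 26.] long axis deg 18.2
px [286. 252.] area 568 ctr [ 0.5815 -0.0266] size mm [94. 25.] long axis deg 9.4

px [377. 250.] area 193 ctr [ 0.5904 -0.2145] size mm [101.   8.] long axis deg 1.5
px [422. 251.] area 595 ctr [ 0.5856 -0.3034] size mm [95. 26.] long axis deg 18.3
px [286. 252.] area 570 ctr [ 0.5818 -0.0265] size mm [95. 25.] long axis deg 9.4
t 10.9 j6 -1.13 tcp [0.5459 0.3113 0.1329] ydir 87.6 tilt 0.37 F [ 0.0257 -0.3166  0.058 ] w 1.000 gf 0.0
(0.5817, -0.0268, 0.15, 99.3) -> [-0.0994 -0.6727  0.028 ] yaw -0.1358
(0.5817, -0.0268, 0.013, 99.3) -> [-0.0978 -0.6734  0.302 ] yaw -0.1358
```

Blocks unmoved. Picking the left block.

>>> send_rows(
  increments=[
    {"claw":-1,"dx":-0.098,"dy":-0.67,"dz":0.05,"yaw":-0.136},
    {"claw":-1,"dx":-0.098,"dy":-0.67,"dz":0.05,"yaw":-0.136},
    {"claw":-1,"dx":-0.098,"dy":-0.67,"dz":0.05,"yaw":-0.136},
    {"claw":-1,"dx":-0.098,"dy":-0.67,"dz":0.05,"yaw":-0.136},
    {"claw":-1,"dx":-0.098,"dy":-0.67,"dz":0.05,"yaw":-0.136},
    {"claw":-1,"dx":-0.098,"dy":-0.67,"dz":0.05,"yaw":-0.136},
    {"claw":-1,"dx":-0.098,"dy":-0.67,"dz":0.05,"yaw":-0.136},
    {"claw":-1,"dx":-0.098,"dy":-0.67,"dz":0.1,"yaw":-0.136},
    {"claw":-1,"dx":-0.098,"dy":-0.67,"dz":0.2,"yaw":-0.136},
    {"claw":-1,"dx":-0.098,"dy":-0.67,"dz":0.26,"yaw":-0.136},
    {"claw":-1,"dx":-0.098,"dy":-0.67,"dz":0.305,"yaw":-0.136},
    {"claw":-1,"dx":-0.098,"dy":-0.67,"dz":0.305,"yaw":-0.136},
    {"claw":1,"dx":-0.098,"dy":-0.67,"dz":0.305,"yaw":-0.136},
    {"claw":1,"dx":-0.098,"dy":-0.67,"dz":0.305,"yaw":-0.136},
    {"claw":1,"dx":-0.098,"dy":-0.67,"dz":0.305,"yaw":-0.136},
    {"claw":1,"dx":-0.098,"dy":-0.67,"dz":0.305,"yaw":-0.136},
    {"claw":1,"dx":-0.098,"dy":-0.67,"dz":0.305,"yaw":-0.136},
    {"claw":1,"dx":-0.098,"dy":-0.67,"dz":0.2,"yaw":-0.136},
    {"claw":1,"dx":-0.098,"dy":-0.67,"dz":0.08,"yaw":-0.136},
    {"claw":1,"dx":-0.098,"dy":-0.67,"dz":0.08,"yaw":-0.136},
  ],
)

```text
time: 13.4
tool_pos: [0.5831, -0.0277, 0.0958]
tool_rot: [0.006, -0.081, 0.997, -0.001]
contact_force: [0.2, -0.5, -1.0]
gripper_width: 0.292
grasp_force: 59.4
```

```bash
sed -i 's/BC=.*;BA/BC=np.array([.541,.2415]);BA/' h.py
python3 - <<'E'
from h import *
for x in(.037,-.037):
    p=box(x,-.065);plan((*p,.12,177.6),(*p,.017,177.6))
E
```

```text
t 13.4 j6 -1.91 tcp [ 0.5831 -0.0277  0.0958] ydir 99.3 tilt 0.66 F [ 0.2433 -0.529  -0.9905] w 0.292 gf 59.4
(np.float64(0.5752456272212598), np.float64(0.1750076168555938), 0.12, 177.6) -> [-0.0495  0.4028  0.0143] yaw -0.9116
(np.float64(0.5752456272212598), np.float64(0.1750076168555938), 0.017, 177.6) -> [-0.0473  0.4036  0.2203] yaw -0.9116
t 13.4 j6 -1.91 tcp [ 0.5831 -0.0277  0.0958] ydir 99.3 tilt 0.66 F [ 0.2433 -0.529  -0.9905] w 0.292 gf 59.4
(np.float64(0.5013105377939443), np.float64(0.17810641523155457), 0.12, 177.6) -> [0.0954 0.4327 0.0126] yaw -0.9116
(np.float64(0.5013105377939443), np.float64(0.17810641523155457), 0.017, 177.6) -> [0.0977 0.4335 0.2186] yaw -0.9116
```

>>> send_rows(
  increments=[
    {"claw":1,"dx":-0.048,"dy":0.404,"dz":0,"yaw":-0.912},
    {"claw":1,"dx":-0.048,"dy":0.404,"dz":0,"yaw":-0.912},
    {"claw":1,"dx":-0.048,"dy":0.404,"dz":0,"yaw":-0.912},
    {"claw":1,"dx":-0.048,"dy":0.404,"dz":0,"yaw":-0.912},
    {"claw":1,"dx":-0.048,"dy":0.404,"dz":0,"yaw":-0.912},
    {"claw":1,"dx":-0.048,"dy":0.404,"dz":0,"yaw":-0.912},
    {"claw":1,"dx":-0.048,"dy":0.404,"dz":0,"yaw":-0.912},
    {"claw":1,"dx":-0.048,"dy":0.404,"dz":0,"yaw":-0.912},
    {"claw":1,"dx":-0.048,"dy":0.404,"dz":0,"yaw":-0.912},
    {"claw":1,"dx":-0.048,"dy":0.404,"dz":0.02,"yaw":-0.912},
    {"claw":1,"dx":-0.048,"dy":0.404,"dz":0.1,"yaw":-0.912},
    {"claw":1,"dx":-0.048,"dy":0.404,"dz":0.16,"yaw":-0.912},
    {"claw":1,"dx":-0.048,"dy":0.404,"dz":0.2,"yaw":-0.912},
    {"claw":1,"dx":-0.048,"dy":0.404,"dz":0.222,"yaw":-0.912},
    {"claw":1,"dx":-0.048,"dy":0.404,"dz":0.226,"yaw":-0.912},
    {"claw":1,"dx":-0.048,"dy":0.404,"dz":0.226,"yaw":-0.912},
  ],
)

```text
time: 15.4
tool_pos: [0.5709, 0.1764, -0.0218]
tool_rot: [0.0, -0.692, 0.722, -0.0]
contact_force: [-3.1, -0.7, 5.9]
gripper_width: 0.292
grasp_force: 60.2
```

Run:
```python
from h import *
p=box(.037,-.065);plan((*p,.0135,177.6))
```

```text
t 15.4 j6 -2.93 tcp [ 0.5709  0.1764 -0.0218] ydir 177.6 tilt 0.05 F [-3.0832 -0.7091  5.925 ] w 0.292 gf 60.2
(np.float64(0.5752456272212598), np.float64(0.1750076168555938), 0.0135, 177.6) -> [ 0.0025 -0.0088 -0.0071] yaw 0.0005
```

>>> send_rows(
  increments=[
    {"claw":0.1,"dx":0,"dy":0,"dz":-0.004,"yaw":0},
    {"claw":0.1,"dx":0,"dy":0,"dz":-0.004,"yaw":0},
    {"claw":0.1,"dx":0,"dy":0,"dz":-0.004,"yaw":0},
    {"claw":0.1,"dx":0,"dy":0,"dz":-0.12,"yaw":0},
    {"claw":0.1,"dx":0,"dy":0,"dz":-0.24,"yaw":0},
    {"claw":-1,"dx":0,"dy":-0.1,"dz":-0.26,"yaw":0},
    {"claw":-1,"dx":0,"dy":-0.1,"dz":-0.26,"yaw":0},
    {"claw":-1,"dx":0,"dy":-0.1,"dz":-0.26,"yaw":0},
  ],
)

```text
time: 16.4
tool_pos: [0.6191, 0.1741, 0.1051]
tool_rot: [-0.001, -0.692, 0.722, 0.001]
contact_force: [-0.5, -0.3, -0.5]
gripper_width: 0.999
grasp_force: 0.0
```

Run:
```python
from h import *
im=whites();cv2.imwrite('pics/t5.png',im)
p=(.5856,-.3034);plan((*p,.15,108.2),(*p,.0125,108.2))
```

```text
px [377. 249.] area 209 ctr [ 0.5905 -0.2144] size mm [101.   9.] long axis deg 1.5
px [422. 251.] area 649 ctr [ 0.5858 -0.3024] size mm [96. 29.] long axis deg 18.1
t 16.4 j6 -2.94 tcp [0.6186 0.1741 0.1048] ydir 177.6 tilt 0.17 F [-0.1163 -0.0517  0.0694] w 1.002 gf 0.0
(0.5856, -0.3034, 0.15, 108.2) -> [ 0.957   0.0268 -0.0262] yaw 0.8081
(0.5856, -0.3034, 0.0125, 108.2) -> [0.9568 0.026  0.2488] yaw 0.8081
```

>>> send_rows(
  increments=[
    {"claw":-1,"dx":0.957,"dy":0.026,"dz":0,"yaw":0.808},
    {"claw":-1,"dx":0.957,"dy":0.026,"dz":0,"yaw":0.808},
    {"claw":-1,"dx":0.957,"dy":0.026,"dz":0,"yaw":0.808},
    {"claw":-1,"dx":0.957,"dy":0.026,"dz":0,"yaw":0.808},
    {"claw":-1,"dx":0.957,"dy":0.026,"dz":0,"yaw":0.808},
    {"claw":-1,"dx":0.957,"dy":0.026,"dz":0,"yaw":0.808},
    {"claw":-1,"dx":0.957,"dy":0.026,"dz":0,"yaw":0.808},
    {"claw":-1,"dx":0.957,"dy":0.026,"dz":0,"yaw":0.808},
    {"claw":-1,"dx":0.957,"dy":0.026,"dz":0,"yaw":0.808},
    {"claw":-1,"dx":0.957,"dy":0.026,"dz":0.05,"yaw":0.808},
    {"claw":-1,"dx":0.957,"dy":0.026,"dz":0.15,"yaw":0.808},
    {"claw":-1,"dx":0.957,"dy":0.026,"dz":0.21,"yaw":0.808},
    {"claw":-1,"dx":0.957,"dy":0.026,"dz":0.248,"yaw":0.808},
    {"claw":-1,"dx":0.957,"dy":0.026,"dz":0.248,"yaw":0.808},
    {"claw":1,"dx":0.957,"dy":0.026,"dz":0.248,"yaw":0.808},
    {"claw":1,"dx":0.957,"dy":0.026,"dz":0.248,"yaw":0.808},
    {"claw":1,"dx":0.957,"dy":0.026,"dz":0.248,"yaw":0.808},
    {"claw":1,"dx":0.957,"dy":0.026,"dz":0.248,"yaw":0.808},
    {"claw":1,"dx":0.957,"dy":0.026,"dz":0.248,"yaw":0.808},
  ],
)

```text
time: 18.82
tool_pos: [0.5882, -0.304, -0.0163]
tool_rot: [0.001, -0.158, 0.987, -0.001]
contact_force: [0.7, -0.1, 5.7]
gripper_width: 0.294
grasp_force: 60.8
```

>>> send_rows(
  increments=[
    {"claw":1,"dx":0,"dy":0,"dz":-0.1,"yaw":0},
    {"claw":1,"dx":0,"dy":0,"dz":-0.2,"yaw":0},
    {"claw":1,"dx":0,"dy":0,"dz":-0.25,"yaw":0},
    {"claw":1,"dx":0,"dy":0,"dz":-0.25,"yaw":0},
    {"claw":1,"dx":0,"dy":0,"dz":-0.25,"yaw":0},
  ],
)

```text
time: 19.45
tool_pos: [0.5862, -0.3026, 0.1051]
tool_rot: [-0.001, -0.158, 0.987, 0.001]
contact_force: [-0.1, 1.3, -0.7]
gripper_width: 0.286
grasp_force: 60.1
```

Run:
```python
from h import *
p=box(-.037,-.065);plan((*p,.12,177.6),(*p,.0135,177.6))
```

```text
t 19.4 j6 -2.48 tcp [ 0.5862 -0.3026  0.1051] ydir 108.2 tilt 0.19 F [-0.0886  1.2781 -0.6816] w 0.286 gf 60.1
(np.float64(0.5013105377939443), np.float64(0.17810641523155457), 0.12, 177.6) -> [-0.139   0.9663  0.0361] yaw -0.8075
(np.float64(0.5013105377939443), np.float64(0.17810641523155457), 0.0135, 177.6) -> [-0.1395  0.9657  0.2491] yaw -0.8075
```

>>> send_rows(
  increments=[
    {"claw":1,"dx":-0.139,"dy":0.966,"dz":0,"yaw":-0.8075},
    {"claw":1,"dx":-0.139,"dy":0.966,"dz":0,"yaw":-0.8075},
    {"claw":1,"dx":-0.139,"dy":0.966,"dz":0,"yaw":-0.8075},
    {"claw":1,"dx":-0.139,"dy":0.966,"dz":0,"yaw":-0.8075},
    {"claw":1,"dx":-0.139,"dy":0.966,"dz":0,"yaw":-0.8075},
    {"claw":1,"dx":-0.139,"dy":0.966,"dz":0,"yaw":-0.8075},
    {"claw":1,"dx":-0.139,"dy":0.966,"dz":0,"yaw":-0.8075},
    {"claw":1,"dx":-0.139,"dy":0.966,"dz":0,"yaw":-0.8075},
    {"claw":1,"dx":-0.139,"dy":0.966,"dz":0,"yaw":-0.8075},
    {"claw":1,"dx":-0.139,"dy":0.966,"dz":0,"yaw":-0.8075},
    {"claw":1,"dx":-0.139,"dy":0.966,"dz":0,"yaw":-0.8075},
    {"claw":1,"dx":-0.139,"dy":0.966,"dz":0.1,"yaw":-0.8075},
    {"claw":1,"dx":-0.139,"dy":0.966,"dz":0.16,"yaw":-0.8075},
    {"claw":1,"dx":-0.139,"dy":0.966,"dz":0.21,"yaw":-0.8075},
    {"claw":1,"dx":-0.139,"dy":0.966,"dz":0.235,"yaw":-0.8075},
    {"claw":1,"dx":-0.139,"dy":0.966,"dz":0.244,"yaw":-0.8075},
    {"claw":1,"dx":-0.139,"dy":0.966,"dz":0.244,"yaw":-0.8075},
  ],
)

```text
time: 21.58
tool_pos: [0.5031, 0.177, -0.014]
tool_rot: [0.0, -0.692, 0.722, -0.0]
contact_force: [0.4, 0.0, 0.1]
gripper_width: 0.285
grasp_force: 60.1
```

>>> send_rows(
  increments=[
    {"claw":0.1,"dx":0,"dy":0,"dz":0,"yaw":0},
    {"claw":0.1,"dx":0,"dy":0,"dz":0,"yaw":0},
    {"claw":0.1,"dx":0,"dy":0,"dz":0,"yaw":0},
    {"claw":0.1,"dx":0,"dy":0,"dz":-0.12,"yaw":0},
    {"claw":0.1,"dx":0,"dy":0,"dz":-0.24,"yaw":0},
    {"claw":0.1,"dx":0,"dy":0,"dz":-0.3,"yaw":0},
    {"claw":-1,"dx":0,"dy":0,"dz":-0.3,"yaw":0},
    {"claw":-1,"dx":0,"dy":0,"dz":-0.3,"yaw":0},
  ],
)

```text
time: 22.58
tool_pos: [0.5016, 0.1771, 0.1341]
tool_rot: [-0.001, -0.692, 0.722, 0.001]
contact_force: [-1.1, 0.3, -0.8]
gripper_width: 0.857
grasp_force: 0.0
```

Run:
```python
from h import *
c,im=grab('wrist','w6');cv2.imwrite('pics/w6h.png',cv2.resize(im,(480,360)))
q=box(0,.0645);plan((*q,.13,87.6),(*q,.056,87.6))
```

```text
t 22.6 j6 -2.90 tcp [0.5012 0.177  0.1333] ydir 177.6 tilt 0.20 F [-1.3174  0.0141 -0.8286] w 0.937 gf 0.0
(np.float64(0.5437009796655334), np.float64(0.30594342254137635), 0.13, 87.6) -> [-0.2614 -0.0744  0.0697] yaw -1.0471
(np.float64(0.5437009796655334), np.float64(0.30594342254137635), 0.056, 87.6) -> [-0.2615 -0.0749  0.2177] yaw -1.0471
```

View pics/w6h.png

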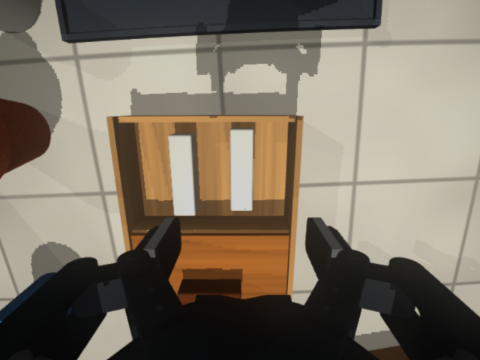

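The wrist view shows both blocks lying flat inside the open bay, at about (182,175) and (242,170), with the cover clear. Next is closing it.

>>> send_rows(
  increments=[
    {"claw":-1,"dx":-0.261,"dy":-0.075,"dz":0.03,"yaw":0.95},
    {"claw":-1,"dx":-0.261,"dy":-0.075,"dz":0.03,"yaw":0.95},
    {"claw":-1,"dx":-0.261,"dy":-0.075,"dz":0.03,"yaw":0.95},
    {"claw":-1,"dx":-0.261,"dy":-0.075,"dz":0.03,"yaw":0.95},
    {"claw":-1,"dx":-0.261,"dy":-0.075,"dz":0.03,"yaw":0.95},
    {"claw":-1,"dx":-0.261,"dy":-0.075,"dz":0.03,"yaw":0.95},
    {"claw":-1,"dx":-0.261,"dy":-0.075,"dz":0.03,"yaw":0.95},
    {"claw":-1,"dx":-0.261,"dy":-0.075,"dz":0.03,"yaw":0.95},
    {"claw":-1,"dx":-0.261,"dy":-0.075,"dz":0.03,"yaw":0.95},
    {"claw":-1,"dx":-0.261,"dy":-0.075,"dz":0.03,"yaw":0.95},
  ],
)

```text
time: 23.88
tool_pos: [0.5447, 0.3057, 0.119]
tool_rot: [-0.001, -0.053, 0.999, -0.0]
contact_force: [0.6, -0.1, 0.7]
gripper_width: 0.996
grasp_force: 0.0
```

Run:
```python
from h import *
q=box(0,.0645);p=box(0,-.0645);plan((*q,.056,87.6),(*p,.056,87.6))
```

```text
t 23.9 j6 -1.28 tcp [0.5447 0.3057 0.119 ] ydir 96.1 tilt 0.13 F [ 0.5821 -0.1482  0.7412] w 0.996 gf 0.0
(np.float64(0.5437009796655334), np.float64(0.30594342254137635), 0.056, 87.6) -> [0.0016 0.0008 0.1896] yaw 0.0983
(np.float64(0.5382990203344666), np.float64(0.17705657745862363), 0.056, 87.6) -> [ 0.0395 -0.2544  0.1898] yaw 0.0983
```

>>> send_rows(
  increments=[
    {"claw":-1,"dx":0.0016,"dy":0.001,"dz":0.08,"yaw":0.098},
    {"claw":-1,"dx":0.0016,"dy":0.001,"dz":0.15,"yaw":0.098},
    {"claw":-1,"dx":0.0016,"dy":0.001,"dz":0.188,"yaw":0.098},
    {"claw":-1,"dx":0.0016,"dy":0.001,"dz":0.188,"yaw":0.098},
    {"claw":1,"dx":0.0016,"dy":0.001,"dz":0.188,"yaw":0.098},
    {"claw":1,"dx":0.0016,"dy":0.001,"dz":0.188,"yaw":0.098},
    {"claw":1,"dx":0.0016,"dy":0.001,"dz":0.188,"yaw":0.098},
    {"claw":1,"dx":0.0016,"dy":0.001,"dz":0.188,"yaw":0.098},
    {"claw":1,"dx":0.0016,"dy":0.001,"dz":0.188,"yaw":0.098},
    {"claw":1,"dx":0.006,"dy":-0.029,"dz":0.188,"yaw":0.098},
    {"claw":1,"dx":0.0105,"dy":-0.059,"dz":0.188,"yaw":0.098},
    {"claw":1,"dx":0.015,"dy":-0.089,"dz":0.188,"yaw":0.098},
    {"claw":1,"dx":0.0194,"dy":-0.119,"dz":0.188,"yaw":0.098},
    {"claw":1,"dx":0.0239,"dy":-0.149,"dz":0.188,"yaw":0.098},
    {"claw":1,"dx":0.0283,"dy":-0.179,"dz":0.188,"yaw":0.098},
    {"claw":1,"dx":0.0328,"dy":-0.209,"dz":0.188,"yaw":0.098},
    {"claw":1,"dx":0.037,"dy":-0.238,"dz":0.188,"yaw":0.098},
    {"claw":1,"dx":0.039,"dy":-0.251,"dz":0.188,"yaw":0.098},
    {"claw":1,"dx":0.0406,"dy":-0.262,"dz":0.188,"yaw":0.098},
    {"claw":1,"dx":0.0406,"dy":-0.262,"dz":0.188,"yaw":0.098},
  ],
)

```text
time: 26.38
tool_pos: [0.5398, 0.1778, 0.0274]
tool_rot: [0.002, 0.022, 1.0, 0.005]
contact_force: [2.1, 18.3, 1.3]
gripper_width: 0.173
grasp_force: 60.5
```

>>> send_rows(
  increments=[
    {"claw":1,"dx":0,"dy":-0.006,"dz":0,"yaw":0},
    {"claw":1,"dx":0,"dy":-0.006,"dz":0,"yaw":0},
  ],
)

```text
time: 26.62
tool_pos: [0.5398, 0.1778, 0.0274]
tool_rot: [0.002, 0.022, 1.0, 0.008]
contact_force: [3.9, 28.0, -1.4]
gripper_width: 0.174
grasp_force: 60.3
```

The cover is at the shut stop. I'll release it, lift, and check the top view before picking bottles.

>>> send_rows(
  increments=[
    {"claw":-1,"dx":0,"dy":0.012,"dz":0,"yaw":0},
    {"claw":-1,"dx":0,"dy":0.016,"dz":0,"yaw":0},
    {"claw":-1,"dx":0,"dy":0.016,"dz":0,"yaw":0},
    {"claw":-1,"dx":0,"dy":0.016,"dz":-0.1,"yaw":0},
    {"claw":-1,"dx":0,"dy":0.016,"dz":-0.2,"yaw":0},
    {"claw":-1,"dx":0,"dy":0.016,"dz":-0.21,"yaw":0},
    {"claw":-1,"dx":0,"dy":0.016,"dz":-0.21,"yaw":0},
  ],
)

```text
time: 27.5
tool_pos: [0.539, 0.178, 0.1313]
tool_rot: [0.0, 0.022, 1.0, -0.0]
contact_force: [-0.4, -0.1, -1.0]
gripper_width: 1.001
grasp_force: 0.0
```

Run:
```python
from h import *
c,im=grab('top','t7');whites(im)
i0=cv2.imread('pics/top0.png');print('bottle change',[int(np.abs(im[v-12:v+12,u-12:u+12].astype(int)-i0[v-12:v+12,u-12:u+12]).mean()) for u,v in((331,250),(283,324),(330,324))])
p=(.4395,-.0237);plan((*p,.14,102),(*p,.030,102))
```

```text
px [377. 249.] area 205 ctr [ 0.5904 -0.2144] size mm [101.   9.] long axis deg 1.4
bottle change [8, 15, 16]
t 27.6 j6 -1.34 tcp [0.5382 0.178  0.1299] ydir 87.5 tilt 0.13 F [-0.0883 -0.1265 -0.9272] w 1.005 gf 0.0
(0.4395, -0.0237, 0.14, 102) -> [ 0.1795 -0.4116  0.0441] yaw -0.1687
(0.4395, -0.0237, 0.03, 102) -> [ 0.179  -0.4115  0.2641] yaw -0.1687
```

>>> send_rows(
  increments=[
    {"claw":-1,"dx":0.179,"dy":-0.411,"dz":0.03,"yaw":-0.169},
    {"claw":-1,"dx":0.179,"dy":-0.411,"dz":0.03,"yaw":-0.169},
    {"claw":-1,"dx":0.179,"dy":-0.411,"dz":0.03,"yaw":-0.169},
    {"claw":-1,"dx":0.179,"dy":-0.411,"dz":0.03,"yaw":-0.169},
    {"claw":-1,"dx":0.179,"dy":-0.411,"dz":0.03,"yaw":-0.169},
    {"claw":-1,"dx":0.179,"dy":-0.411,"dz":0.03,"yaw":-0.169},
    {"claw":-1,"dx":0.179,"dy":-0.411,"dz":0.1,"yaw":-0.169},
    {"claw":-1,"dx":0.179,"dy":-0.411,"dz":0.18,"yaw":-0.169},
    {"claw":-1,"dx":0.179,"dy":-0.411,"dz":0.24,"yaw":-0.169},
    {"claw":-1,"dx":0.179,"dy":-0.411,"dz":0.264,"yaw":-0.169},
    {"claw":-1,"dx":0.179,"dy":-0.411,"dz":0.264,"yaw":-0.169},
    {"claw":1,"dx":0.179,"dy":-0.411,"dz":0.264,"yaw":-0.169},
    {"claw":1,"dx":0.179,"dy":-0.411,"dz":0.264,"yaw":-0.169},
    {"claw":1,"dx":0.179,"dy":-0.411,"dz":0.264,"yaw":-0.169},
    {"claw":1,"dx":0.179,"dy":-0.411,"dz":0.264,"yaw":-0.169},
  ],
)

```text
time: 29.42
tool_pos: [0.442, -0.0231, 0.0007]
tool_rot: [0.001, -0.105, 0.994, -0.0]
contact_force: [-0.9, -0.4, 4.3]
gripper_width: 0.385
grasp_force: 60.6
```

>>> send_rows(
  increments=[
    {"claw":1,"dx":0,"dy":0,"dz":-0.05,"yaw":0},
    {"claw":1,"dx":0,"dy":0,"dz":-0.13,"yaw":0},
    {"claw":1,"dx":0,"dy":0,"dz":-0.22,"yaw":0},
    {"claw":1,"dx":0,"dy":0,"dz":-0.24,"yaw":0},
    {"claw":1,"dx":0,"dy":0,"dz":-0.24,"yaw":0},
    {"claw":1,"dx":0,"dy":0,"dz":-0.24,"yaw":0},
  ],
)

```text
time: 30.18
tool_pos: [0.4393, -0.0225, 0.1171]
tool_rot: [-0.002, -0.105, 0.994, 0.001]
contact_force: [0.0, -0.2, -1.5]
gripper_width: 0.384
grasp_force: 60.0
```

Run:
```python
from h import *
p=box(.055,.064);plan((*p,.15,87.6),(*p,.031,87.6))
```

```text
t 30.2 j6 -2.00 tcp [ 0.4393 -0.0225  0.1171] ydir 102.1 tilt 0.22 F [ 0.0295 -0.2297 -1.4873] w 0.384 gf 60.0
(np.float64(0.598631797494106), np.float64(0.30314070017122097), 0.15, 87.6) -> [-0.4477  0.5705 -0.0029] yaw 0.1682
(np.float64(0.598631797494106), np.float64(0.30314070017122097), 0.031, 87.6) -> [-0.4485  0.5701  0.2351] yaw 0.1682
```

>>> send_rows(
  increments=[
    {"claw":1,"dx":-0.448,"dy":0.57,"dz":0,"yaw":0.168},
    {"claw":1,"dx":-0.448,"dy":0.57,"dz":0,"yaw":0.168},
    {"claw":1,"dx":-0.448,"dy":0.57,"dz":0,"yaw":0.168},
    {"claw":1,"dx":-0.448,"dy":0.57,"dz":0,"yaw":0.168},
    {"claw":1,"dx":-0.448,"dy":0.57,"dz":0,"yaw":0.168},
    {"claw":1,"dx":-0.448,"dy":0.57,"dz":0,"yaw":0.168},
    {"claw":1,"dx":-0.448,"dy":0.57,"dz":0,"yaw":0.168},
    {"claw":1,"dx":-0.448,"dy":0.57,"dz":0,"yaw":0.168},
    {"claw":1,"dx":-0.448,"dy":0.57,"dz":0.08,"yaw":0.168},
    {"claw":1,"dx":-0.448,"dy":0.57,"dz":0.15,"yaw":0.168},
    {"claw":1,"dx":-0.448,"dy":0.57,"dz":0.2,"yaw":0.168},
    {"claw":1,"dx":-0.448,"dy":0.57,"dz":0.222,"yaw":0.168},
    {"claw":1,"dx":-0.448,"dy":0.57,"dz":0.231,"yaw":0.168},
    {"claw":1,"dx":-0.448,"dy":0.57,"dz":0.231,"yaw":0.168},
    {"claw":1,"dx":-0.448,"dy":0.57,"dz":0.231,"yaw":0.168},
  ],
)

```text
time: 32.05
tool_pos: [0.6013, 0.303, 0.0054]
tool_rot: [0.001, 0.021, 1.0, 0.0]
contact_force: [0.2, 0.3, -0.4]
gripper_width: 0.388
grasp_force: 60.1
```

Run:
```python
from h import *
p=box(.055,.064);plan((*p,.0325,87.6))
```

```text
t 32.0 j6 -1.17 tcp [0.6013 0.303  0.0054] ydir 87.6 tilt 0.14 F [ 0.2305  0.2699 -0.4086] w 0.388 gf 60.1
(np.float64(0.598631797494106), np.float64(0.30314070017122097), 0.0325, 87.6) -> [0.0053 0.0001 0.0095] yaw 0.0002
```

>>> send_rows(
  increments=[
    {"claw":1,"dx":0.004,"dy":0,"dz":0.004,"yaw":0},
    {"claw":1,"dx":0.004,"dy":0,"dz":0.007,"yaw":0},
    {"claw":1,"dx":0.004,"dy":0,"dz":0.007,"yaw":0},
  ],
)

```text
time: 32.42
tool_pos: [0.5984, 0.303, 0.0008]
tool_rot: [0.0, 0.021, 1.0, 0.0]
contact_force: [-0.9, 0.8, 0.8]
gripper_width: 0.386
grasp_force: 60.2
```

>>> send_rows(
  increments=[
    {"claw":-0.1,"dx":0,"dy":0,"dz":0,"yaw":0},
    {"claw":-0.1,"dx":0,"dy":0,"dz":0,"yaw":0},
    {"claw":-0.1,"dx":0,"dy":0,"dz":0,"yaw":0},
    {"claw":-0.1,"dx":0,"dy":0,"dz":-0.06,"yaw":0},
    {"claw":-0.1,"dx":0,"dy":0,"dz":-0.15,"yaw":0},
    {"claw":-0.1,"dx":0,"dy":0,"dz":-0.24,"yaw":0},
    {"claw":-1,"dx":0,"dy":0,"dz":-0.24,"yaw":0},
    {"claw":-1,"dx":0,"dy":0,"dz":-0.24,"yaw":0},
    {"claw":-1,"dx":0,"dy":0,"dz":-0.24,"yaw":0},
  ],
)

```text
time: 33.55
tool_pos: [0.5971, 0.3023, 0.1181]
tool_rot: [-0.002, 0.021, 1.0, -0.001]
contact_force: [-0.1, 1.0, 0.5]
gripper_width: 0.999
grasp_force: 0.0
```

Run:
```python
from h import *
whites()
c,im=grab('wrist','w8');cv2.imwrite('pics/w8h.png',cv2.resize(im,(480,360)))
p=(.4395,-.1132);plan((*p,.14,86.3),(*p,.030,86.3))
```

```text
px [377. 250.] area 198 ctr [ 0.5904 -0.2145] size mm [101.   8.] long axis deg 1.3
t 33.6 j6 -1.17 tcp [0.5973 0.3023 0.1184] ydir 87.6 tilt 0.18 F [-0.2402 -0.0291  0.0086] w 0.997 gf 0.0
(0.4395, -0.1132, 0.14, 86.3) -> [ 0.2806 -0.8435  0.0222] yaw 0.0153
(0.4395, -0.1132, 0.03, 86.3) -> [ 0.28   -0.8432  0.2422] yaw 0.0153
```

View pics/w8h.png

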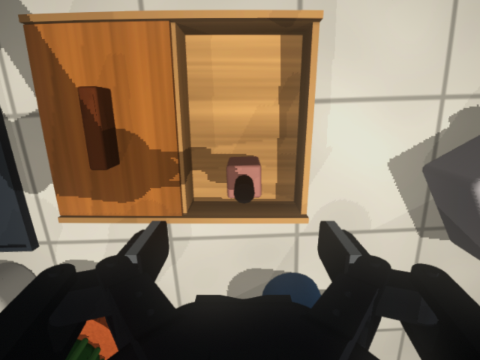

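The wrist view shows the bottle upright in the bay at (244,178), and the cover shut. Next is bottle d.

>>> send_rows(
  increments=[
    {"claw":-1,"dx":0.28,"dy":-0.843,"dz":0.0,"yaw":0.015},
    {"claw":-1,"dx":0.28,"dy":-0.843,"dz":0.0,"yaw":0.015},
    {"claw":-1,"dx":0.28,"dy":-0.843,"dz":0.0,"yaw":0.015},
    {"claw":-1,"dx":0.28,"dy":-0.843,"dz":0.0,"yaw":0.015},
    {"claw":-1,"dx":0.28,"dy":-0.843,"dz":0.0,"yaw":0.015},
    {"claw":-1,"dx":0.28,"dy":-0.843,"dz":0.0,"yaw":0.015},
    {"claw":-1,"dx":0.28,"dy":-0.843,"dz":0.0,"yaw":0.015},
    {"claw":-1,"dx":0.28,"dy":-0.843,"dz":0.0,"yaw":0.015},
    {"claw":-1,"dx":0.28,"dy":-0.843,"dz":0.0,"yaw":0.015},
    {"claw":-1,"dx":0.28,"dy":-0.843,"dz":0.08,"yaw":0.015},
    {"claw":-1,"dx":0.28,"dy":-0.843,"dz":0.17,"yaw":0.015},
    {"claw":-1,"dx":0.28,"dy":-0.843,"dz":0.22,"yaw":0.015},
    {"claw":-1,"dx":0.28,"dy":-0.843,"dz":0.242,"yaw":0.015},
    {"claw":-1,"dx":0.28,"dy":-0.843,"dz":0.242,"yaw":0.015},
    {"claw":1,"dx":0.28,"dy":-0.843,"dz":0.242,"yaw":0.015},
    {"claw":1,"dx":0.28,"dy":-0.843,"dz":0.242,"yaw":0.015},
    {"claw":1,"dx":0.28,"dy":-0.843,"dz":0.242,"yaw":0.015},
    {"claw":1,"dx":0.28,"dy":-0.843,"dz":0.242,"yaw":0.015},
    {"claw":1,"dx":0.28,"dy":-0.843,"dz":0.242,"yaw":0.015},
  ],
)

```text
time: 36.02
tool_pos: [0.442, -0.1131, 0.0006]
tool_rot: [0.001, 0.032, 0.999, -0.0]
contact_force: [-0.6, 0.2, 6.6]
gripper_width: 0.388
grasp_force: 59.9
```

>>> send_rows(
  increments=[
    {"claw":1,"dx":0,"dy":0,"dz":-0.05,"yaw":0},
    {"claw":1,"dx":0,"dy":0,"dz":-0.13,"yaw":0},
    {"claw":1,"dx":0,"dy":0,"dz":-0.22,"yaw":0},
    {"claw":1,"dx":0,"dy":0,"dz":-0.24,"yaw":0},
    {"claw":1,"dx":0,"dy":0,"dz":-0.24,"yaw":0},
    {"claw":1,"dx":0,"dy":0,"dz":-0.24,"yaw":0},
  ],
)

```text
time: 36.78
tool_pos: [0.4394, -0.112, 0.117]
tool_rot: [-0.002, 0.032, 0.999, 0.001]
contact_force: [-0.2, 0.6, -1.4]
gripper_width: 0.384
grasp_force: 59.4
```

Run:
```python
from h import *
p=box(.0,.064);plan((*p,.15,87.6),(*p,.0325,87.6))
```

```text
t 36.8 j6 -1.92 tcp [ 0.4394 -0.112   0.117 ] ydir 86.3 tilt 0.24 F [-0.1808  0.5566 -1.4281] w 0.384 gf 59.4
(np.float64(0.5436800418386688), np.float64(0.30544386112632693), 0.15, 87.6) -> [-0.1546  0.8464 -0.0019] yaw -0.0148
(np.float64(0.5436800418386688), np.float64(0.30544386112632693), 0.0325, 87.6) -> [-0.1555  0.8461  0.2331] yaw -0.0148
```

>>> send_rows(
  increments=[
    {"claw":1,"dx":-0.152,"dy":0.846,"dz":0,"yaw":-0.015},
    {"claw":1,"dx":-0.152,"dy":0.846,"dz":0,"yaw":-0.015},
    {"claw":1,"dx":-0.152,"dy":0.846,"dz":0,"yaw":-0.015},
    {"claw":1,"dx":-0.152,"dy":0.846,"dz":0,"yaw":-0.015},
    {"claw":1,"dx":-0.152,"dy":0.846,"dz":0,"yaw":-0.015},
    {"claw":1,"dx":-0.152,"dy":0.846,"dz":0,"yaw":-0.015},
    {"claw":1,"dx":-0.152,"dy":0.846,"dz":0,"yaw":-0.015},
    {"claw":1,"dx":-0.152,"dy":0.846,"dz":0,"yaw":-0.015},
    {"claw":1,"dx":-0.152,"dy":0.846,"dz":0,"yaw":-0.015},
    {"claw":1,"dx":-0.152,"dy":0.846,"dz":0.08,"yaw":-0.015},
    {"claw":1,"dx":-0.152,"dy":0.846,"dz":0.15,"yaw":-0.015},
    {"claw":1,"dx":-0.152,"dy":0.846,"dz":0.2,"yaw":-0.015},
    {"claw":1,"dx":-0.152,"dy":0.846,"dz":0.225,"yaw":-0.015},
    {"claw":1,"dx":-0.152,"dy":0.846,"dz":0.236,"yaw":-0.015},
    {"claw":1,"dx":-0.152,"dy":0.846,"dz":0.236,"yaw":-0.015},
    {"claw":1,"dx":-0.152,"dy":0.846,"dz":0.236,"yaw":-0.015},
    {"claw":1,"dx":-0.152,"dy":0.846,"dz":0.236,"yaw":-0.015},
  ],
)

```text
time: 38.9
tool_pos: [0.5444, 0.305, 0.0024]
tool_rot: [0.001, 0.021, 1.0, 0.0]
contact_force: [0.6, 0.8, -1.1]
gripper_width: 0.383
grasp_force: 59.7
```

>>> send_rows(
  increments=[
    {"claw":1,"dx":0,"dy":0,"dz":0.003,"yaw":0},
    {"claw":-0.1,"dx":0,"dy":0,"dz":0.003,"yaw":0},
    {"claw":-0.1,"dx":0,"dy":0,"dz":0.003,"yaw":0},
    {"claw":-0.1,"dx":0,"dy":0,"dz":0,"yaw":0},
    {"claw":-0.1,"dx":0,"dy":0,"dz":-0.06,"yaw":0},
    {"claw":-0.1,"dx":0,"dy":0,"dz":-0.15,"yaw":0},
    {"claw":-0.1,"dx":0,"dy":0,"dz":-0.24,"yaw":0},
    {"claw":-1,"dx":0,"dy":0,"dz":-0.24,"yaw":0},
    {"claw":-1,"dx":0,"dy":0,"dz":-0.24,"yaw":0},
    {"claw":-1,"dx":0,"dy":0,"dz":-0.24,"yaw":0},
  ],
)

```text
time: 40.15
tool_pos: [0.5426, 0.3042, 0.1193]
tool_rot: [-0.002, 0.021, 1.0, -0.001]
contact_force: [0.3, -0.4, -0.1]
gripper_width: 0.999
grasp_force: 0.0
```

Run:
```python
from h import *
whites()
grab('wrist','w9')
p=(.5832,-.1163);plan((*p,.14,89.5),(*p,.030,89.5))
```

```text
px [377. 250.] area 196 ctr [ 0.5904 -0.2145] size mm [101.   8.] long axis deg 1.4
t 40.2 j6 -1.14 tcp [0.5428 0.3043 0.1195] ydir 87.6 tilt 0.18 F [-0.6791 -0.6418 -0.2688] w 1.000 gf 0.0
(0.5832, -0.1163, 0.14, 89.5) -> [-0.1157 -0.837   0.0234] yaw -0.0219
(0.5832, -0.1163, 0.03, 89.5) -> [-0.1163 -0.8368  0.2434] yaw -0.0219
```

>>> send_rows(
  increments=[
    {"claw":-1,"dx":-0.116,"dy":-0.837,"dz":0.0,"yaw":-0.022},
    {"claw":-1,"dx":-0.116,"dy":-0.837,"dz":0.0,"yaw":-0.022},
    {"claw":-1,"dx":-0.116,"dy":-0.837,"dz":0.0,"yaw":-0.022},
    {"claw":-1,"dx":-0.116,"dy":-0.837,"dz":0.0,"yaw":-0.022},
    {"claw":-1,"dx":-0.116,"dy":-0.837,"dz":0.0,"yaw":-0.022},
    {"claw":-1,"dx":-0.116,"dy":-0.837,"dz":0.0,"yaw":-0.022},
    {"claw":-1,"dx":-0.116,"dy":-0.837,"dz":0.0,"yaw":-0.022},
    {"claw":-1,"dx":-0.116,"dy":-0.837,"dz":0.0,"yaw":-0.022},
    {"claw":-1,"dx":-0.116,"dy":-0.837,"dz":0.0,"yaw":-0.022},
    {"claw":-1,"dx":-0.116,"dy":-0.837,"dz":0.08,"yaw":-0.022},
    {"claw":-1,"dx":-0.116,"dy":-0.837,"dz":0.17,"yaw":-0.022},
    {"claw":-1,"dx":-0.116,"dy":-0.837,"dz":0.22,"yaw":-0.022},
    {"claw":-1,"dx":-0.116,"dy":-0.837,"dz":0.243,"yaw":-0.022},
    {"claw":-1,"dx":-0.116,"dy":-0.837,"dz":0.243,"yaw":-0.022},
    {"claw":1,"dx":-0.116,"dy":-0.837,"dz":0.243,"yaw":-0.022},
    {"claw":1,"dx":-0.116,"dy":-0.837,"dz":0.243,"yaw":-0.022},
    {"claw":1,"dx":-0.116,"dy":-0.837,"dz":0.243,"yaw":-0.022},
    {"claw":1,"dx":-0.116,"dy":-0.837,"dz":0.243,"yaw":-0.022},
    {"claw":1,"dx":-0.116,"dy":-0.837,"dz":0.243,"yaw":-0.022},
  ],
)

```text
time: 42.62
tool_pos: [0.5854, -0.1163, 0.0012]
tool_rot: [0.001, 0.004, 1.0, -0.0]
contact_force: [0.4, -0.5, 5.6]
gripper_width: 0.385
grasp_force: 61.1
```

>>> send_rows(
  increments=[
    {"claw":1,"dx":0,"dy":0,"dz":-0.05,"yaw":0},
    {"claw":1,"dx":0,"dy":0,"dz":-0.13,"yaw":0},
    {"claw":1,"dx":0,"dy":0,"dz":-0.22,"yaw":0},
    {"claw":1,"dx":0,"dy":0,"dz":-0.24,"yaw":0},
    {"claw":1,"dx":0,"dy":0,"dz":-0.24,"yaw":0},
    {"claw":1,"dx":0,"dy":0,"dz":-0.24,"yaw":0},
  ],
)

```text
time: 43.38
tool_pos: [0.5828, -0.1153, 0.1171]
tool_rot: [-0.002, 0.004, 1.0, 0.001]
contact_force: [-0.1, -0.0, -1.7]
gripper_width: 0.384
grasp_force: 60.4
```

Run:
```python
from h import *
p=box(-.055,.064);plan((*p,.15,87.6),(*p,.0325,87.6))
```

```text
t 43.4 j6 -1.88 tcp [ 0.5828 -0.1153  0.1171] ydir 89.5 tilt 0.25 F [-0.1262 -0.0094 -1.6651] w 0.384 gf 60.4
(np.float64(0.4887282861832316), np.float64(0.3077470220814329), 0.15, 87.6) -> [ 0.1953  0.8445 -0.0002] yaw 0.0222
(np.float64(0.4887282861832316), np.float64(0.3077470220814329), 0.0325, 87.6) -> [0.1943 0.8442 0.2347] yaw 0.0222
```

>>> send_rows(
  increments=[
    {"claw":1,"dx":0.198,"dy":0.844,"dz":0,"yaw":0.022},
    {"claw":1,"dx":0.198,"dy":0.844,"dz":0,"yaw":0.022},
    {"claw":1,"dx":0.198,"dy":0.844,"dz":0,"yaw":0.022},
    {"claw":1,"dx":0.198,"dy":0.844,"dz":0,"yaw":0.022},
    {"claw":1,"dx":0.198,"dy":0.844,"dz":0,"yaw":0.022},
    {"claw":1,"dx":0.198,"dy":0.844,"dz":0,"yaw":0.022},
    {"claw":1,"dx":0.198,"dy":0.844,"dz":0,"yaw":0.022},
    {"claw":1,"dx":0.198,"dy":0.844,"dz":0,"yaw":0.022},
    {"claw":1,"dx":0.198,"dy":0.844,"dz":0,"yaw":0.022},
    {"claw":1,"dx":0.198,"dy":0.844,"dz":0.08,"yaw":0.022},
    {"claw":1,"dx":0.198,"dy":0.844,"dz":0.15,"yaw":0.022},
    {"claw":1,"dx":0.198,"dy":0.844,"dz":0.2,"yaw":0.022},
    {"claw":1,"dx":0.198,"dy":0.844,"dz":0.225,"yaw":0.022},
    {"claw":1,"dx":0.198,"dy":0.844,"dz":0.236,"yaw":0.022},
    {"claw":1,"dx":0.198,"dy":0.844,"dz":0.236,"yaw":0.022},
    {"claw":1,"dx":0.198,"dy":0.844,"dz":0.236,"yaw":0.022},
    {"claw":1,"dx":0.198,"dy":0.844,"dz":0.236,"yaw":0.022},
  ],
)

```text
time: 45.5
tool_pos: [0.4895, 0.3073, 0.0027]
tool_rot: [0.001, 0.021, 1.0, 0.0]
contact_force: [1.2, -0.3, -1.6]
gripper_width: 0.386
grasp_force: 60.6
```

>>> send_rows(
  increments=[
    {"claw":1,"dx":0,"dy":0,"dz":0.003,"yaw":0},
    {"claw":-0.1,"dx":0,"dy":0,"dz":0.003,"yaw":0},
    {"claw":-0.1,"dx":0,"dy":0,"dz":0.003,"yaw":0},
    {"claw":-0.1,"dx":0,"dy":0,"dz":0,"yaw":0},
    {"claw":-0.1,"dx":0,"dy":0,"dz":-0.06,"yaw":0},
    {"claw":-0.1,"dx":0,"dy":0,"dz":-0.15,"yaw":0},
    {"claw":-0.1,"dx":0,"dy":0,"dz":-0.24,"yaw":0},
    {"claw":-1,"dx":0,"dy":0,"dz":-0.24,"yaw":0},
    {"claw":-1,"dx":0,"dy":0,"dz":-0.24,"yaw":0},
    {"claw":-1,"dx":0,"dy":0,"dz":-0.24,"yaw":0},
  ],
)

```text
time: 46.75
tool_pos: [0.4878, 0.3064, 0.1198]
tool_rot: [-0.002, 0.021, 1.0, -0.001]
contact_force: [-1.2, -0.2, -0.6]
gripper_width: 0.998
grasp_force: 0.0
```

Run:
```python
from h import *
c,im=grab('top','t10');whites(im);cv2.imwrite('pics/t10.png',im)
grab('wrist','w10')
p=(.580,-.2152);plan((*p,.12,91.4),(*p,.012,91.4))
```

```text
px [377. 250.] area 197 ctr [ 0.5904 -0.2145] size mm [101.   8.] long axis deg 1.4
t 46.9 j6 -1.10 tcp [0.488  0.3065 0.12  ] ydir 87.6 tilt 0.18 F [-0.434  -1.0876  0.4212] w 0.999 gf 0.0
(0.58, -0.2152, 0.12, 91.4) -> [-0.2274 -1.0347  0.0645] yaw -0.0440
(0.58, -0.2152, 0.012, 91.4) -> [-0.228  -1.0344  0.2805] yaw -0.0440
```

View pics/t10.png

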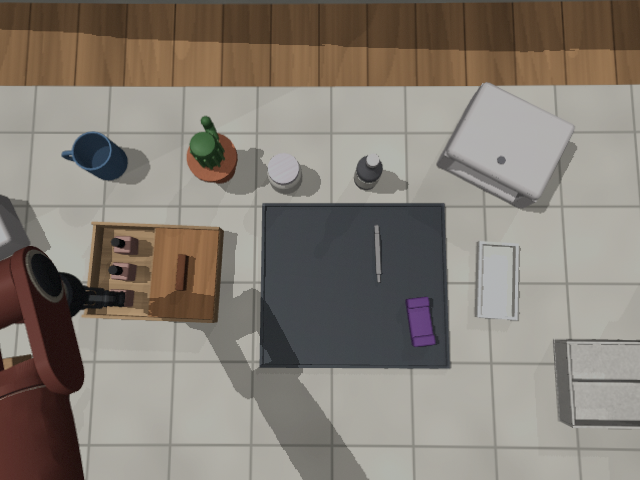

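The top view shows the bottles standing in the bay at (122,243) and (121,271), with the third under the gripper. The cover is shut, and the pusher at (378,253) and everything else are unmoved. Now the pusher.

>>> send_rows(
  increments=[
    {"claw":-1,"dx":-0.228,"dy":-0.98,"dz":0.0,"yaw":-0.045},
    {"claw":-1,"dx":-0.228,"dy":-0.98,"dz":0.0,"yaw":-0.045},
    {"claw":-1,"dx":-0.228,"dy":-0.98,"dz":0.0,"yaw":-0.045},
    {"claw":-1,"dx":-0.228,"dy":-0.98,"dz":0.0,"yaw":-0.045},
    {"claw":-1,"dx":-0.228,"dy":-0.98,"dz":0.0,"yaw":-0.045},
    {"claw":-1,"dx":-0.228,"dy":-0.98,"dz":0.0,"yaw":-0.045},
    {"claw":-1,"dx":-0.228,"dy":-0.98,"dz":0.0,"yaw":-0.045},
    {"claw":-1,"dx":-0.228,"dy":-0.98,"dz":0.0,"yaw":-0.045},
    {"claw":-1,"dx":-0.228,"dy":-0.98,"dz":0.06,"yaw":-0.045},
    {"claw":-1,"dx":-0.228,"dy":-0.98,"dz":0.13,"yaw":-0.045},
    {"claw":-1,"dx":-0.228,"dy":-0.98,"dz":0.13,"yaw":-0.045},
    {"claw":-1,"dx":-0.228,"dy":-0.98,"dz":0.13,"yaw":-0.045},
    {"claw":-1,"dx":-0.228,"dy":-0.98,"dz":0.13,"yaw":-0.045},
  ],
)

```text
time: 48.48
tool_pos: [0.5839, -0.1876, 0.059]
tool_rot: [0.001, -0.013, 1.0, -0.001]
contact_force: [0.4, -0.8, 0.1]
gripper_width: 0.998
grasp_force: 0.0
```

Run:
```python
from h import *
p=(.5815,-.2152);plan((*p,.008,91.4),(*p,.14,91.4))
```

```text
t 48.5 j6 -2.03 tcp [ 0.5839 -0.1876  0.059 ] ydir 91.5 tilt 0.19 F [ 0.4448 -0.7876  0.1037] w 0.998 gf 0.0
(0.5815, -0.2152, 0.008, 91.4) -> [ 0.0067 -0.0548  0.1657] yaw 0.0014
(0.5815, -0.2152, 0.14, 91.4) -> [ 0.0059 -0.0551 -0.0983] yaw 0.0014
```

>>> send_rows(
  increments=[
    {"claw":-0.3,"dx":0.006,"dy":-0.055,"dz":0.0,"yaw":0.001},
    {"claw":-0.3,"dx":0.006,"dy":-0.055,"dz":0.07,"yaw":0.001},
    {"claw":-0.3,"dx":0.006,"dy":-0.055,"dz":0.13,"yaw":0.001},
    {"claw":-0.3,"dx":0.006,"dy":-0.055,"dz":0.155,"yaw":0.001},
    {"claw":-0.3,"dx":0.006,"dy":-0.055,"dz":0.166,"yaw":0.001},
    {"claw":-0.3,"dx":0.006,"dy":-0.055,"dz":0.166,"yaw":0.001},
    {"claw":-0.3,"dx":0.006,"dy":-0.055,"dz":0.166,"yaw":0.001},
    {"claw":1,"dx":0.006,"dy":-0.055,"dz":0.166,"yaw":0.001},
    {"claw":1,"dx":0.006,"dy":-0.055,"dz":0.166,"yaw":0.001},
    {"claw":1,"dx":0.006,"dy":-0.055,"dz":0.166,"yaw":0.001},
    {"claw":1,"dx":0.006,"dy":-0.055,"dz":0.166,"yaw":0.001},
    {"claw":1,"dx":0.006,"dy":-0.055,"dz":0.166,"yaw":0.001},
  ],
)

```text
time: 49.98
tool_pos: [0.5808, -0.2152, -0.0253]
tool_rot: [0.0, -0.012, 1.0, -0.0]
contact_force: [-1.2, -0.5, 4.2]
gripper_width: 0.092
grasp_force: 61.4
```

>>> send_rows(
  increments=[
    {"claw":1,"dx":0,"dy":0,"dz":-0.06,"yaw":0},
    {"claw":1,"dx":0,"dy":0,"dz":-0.14,"yaw":0},
    {"claw":1,"dx":0,"dy":0,"dz":-0.2,"yaw":0},
    {"claw":1,"dx":0,"dy":0,"dz":-0.2,"yaw":0},
    {"claw":1,"dx":0,"dy":0,"dz":-0.2,"yaw":0},
    {"claw":1,"dx":0,"dy":0,"dz":-0.2,"yaw":0},
  ],
)

```text
time: 50.72
tool_pos: [0.5788, -0.2142, 0.0714]
tool_rot: [-0.002, -0.012, 1.0, 0.001]
contact_force: [0.2, 0.4, 0.1]
gripper_width: 0.09
grasp_force: 60.6
```

Run:
```python
from h import *
p=(.5267,-.4587);plan((*p,.11,86.8),(*p,.0075,86.8))
```

```text
t 50.7 j6 -2.07 tcp [ 0.5788 -0.2142  0.0714] ydir 91.4 tilt 0.23 F [0.1814 0.4282 0.1456] w 0.090 gf 60.6
(0.5267, -0.4587, 0.11, 86.8) -> [ 0.1162 -0.4863 -0.0141] yaw 0.0535
(0.5267, -0.4587, 0.0075, 86.8) -> [ 0.1155 -0.4867  0.1909] yaw 0.0535
```

>>> send_rows(
  increments=[
    {"claw":1,"dx":0.117,"dy":-0.487,"dz":0,"yaw":0.0535},
    {"claw":1,"dx":0.117,"dy":-0.487,"dz":0,"yaw":0.0535},
    {"claw":1,"dx":0.117,"dy":-0.487,"dz":0,"yaw":0.0535},
    {"claw":1,"dx":0.117,"dy":-0.487,"dz":0,"yaw":0.0535},
    {"claw":1,"dx":0.117,"dy":-0.487,"dz":0,"yaw":0.0535},
    {"claw":1,"dx":0.117,"dy":-0.487,"dz":0,"yaw":0.0535},
    {"claw":1,"dx":0.117,"dy":-0.487,"dz":0,"yaw":0.0535},
    {"claw":1,"dx":0.117,"dy":-0.487,"dz":0.07,"yaw":0.0535},
    {"claw":1,"dx":0.117,"dy":-0.487,"dz":0.12,"yaw":0.0535},
    {"claw":1,"dx":0.117,"dy":-0.487,"dz":0.12,"yaw":0.0535},
    {"claw":1,"dx":0.117,"dy":-0.487,"dz":0.12,"yaw":0.0535},
    {"claw":1,"dx":0.117,"dy":-0.487,"dz":0.12,"yaw":0.0535},
  ],
)

```text
time: 52.22
tool_pos: [0.5289, -0.4605, 0.016]
tool_rot: [0.001, 0.028, 1.0, -0.001]
contact_force: [-0.4, -0.7, -0.7]
gripper_width: 0.093
grasp_force: 60.6
```

Run:
```python
from h import *
c,im=grab('wrist','w11');cv2.imwrite('pics/w11h.png',cv2.resize(im,(480,360)))
p=(.5267,-.4587);plan((*p,.0075,86.8))
```

```text
t 52.3 j6 -2.34 tcp [ 0.5287 -0.4605  0.0159] ydir 86.8 tilt 0.17 F [-0.4081 -1.0434 -0.3939] w 0.095 gf 60.6
(0.5267, -0.4587, 0.0075, 86.8) -> [0.0044 0.0035 0.0803] yaw 0.0003
```

View pics/w11h.png

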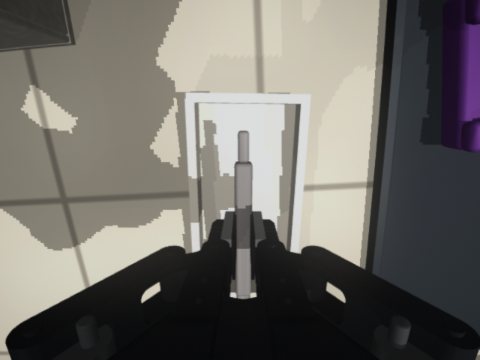

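The pusher is centred over the dish (column 243, dish walls at 192 and 300), and its near tip is clear of the end wall. Lowering.

>>> send_rows(
  increments=[
    {"claw":1,"dx":0.004,"dy":0.003,"dz":0.04,"yaw":0},
    {"claw":1,"dx":0.004,"dy":0.003,"dz":0.065,"yaw":0},
    {"claw":1,"dx":0.004,"dy":0.003,"dz":0.078,"yaw":0},
    {"claw":1,"dx":0.004,"dy":0.003,"dz":0.078,"yaw":0},
    {"claw":1,"dx":0.004,"dy":0.003,"dz":0.078,"yaw":0},
  ],
)

```text
time: 52.9
tool_pos: [0.5255, -0.458, -0.0253]
tool_rot: [-0.0, 0.028, 1.0, 0.0]
contact_force: [-2.3, 0.4, 3.0]
gripper_width: 0.093
grasp_force: 61.1
```

Same height as at the pick, with light contact. I'll release and retreat.

>>> send_rows(
  increments=[
    {"claw":0.55,"dx":0,"dy":0,"dz":0,"yaw":0},
    {"claw":0.55,"dx":0,"dy":0,"dz":0,"yaw":0},
    {"claw":0.55,"dx":0,"dy":0,"dz":0,"yaw":0},
    {"claw":0.55,"dx":0,"dy":0,"dz":-0.04,"yaw":0},
    {"claw":0.55,"dx":0,"dy":0,"dz":-0.1,"yaw":0},
    {"claw":0.55,"dx":0,"dy":0,"dz":-0.2,"yaw":0},
    {"claw":0.55,"dx":0.2,"dy":0,"dz":-0.4,"yaw":0},
    {"claw":0.55,"dx":0.2,"dy":0.2,"dz":-0.4,"yaw":0},
    {"claw":0.55,"dx":0.2,"dy":0.2,"dz":-0.4,"yaw":0},
    {"claw":0.55,"dx":0.2,"dy":0.2,"dz":-0.4,"yaw":0},
    {"claw":0.55,"dx":0.2,"dy":0.2,"dz":-0.4,"yaw":0},
    {"claw":0.55,"dx":0.2,"dy":0.2,"dz":-0.4,"yaw":0},
  ],
)

```text
time: 54.4
tool_pos: [0.4317, -0.3533, 0.1743]
tool_rot: [-0.0, 0.028, 1.0, 0.0]
contact_force: [0.1, -0.0, -0.1]
gripper_width: 0.225
grasp_force: 0.0
```

Run:
```python
from h import *
c,im=grab('top','t12');plan()
cv2.imwrite('pics/t12c.png',np.hstack([cv2.resize(im[210:335,80:235],None,fx=3,fy=3,interpolation=cv2.INTER_CUBIC),cv2.resize(im[210:335,430:535],None,fx=3,fy=3,interpolation=cv2.INTER_CUBIC)]))
```

```text
t 54.5 j6 -2.33 tcp [ 0.4316 -0.3533  0.174 ] ydir 86.8 tilt 0.09 F [ 0.1833 -1.6532  0.4529] w 0.229 gf 0.0
```

View pics/t12c.png

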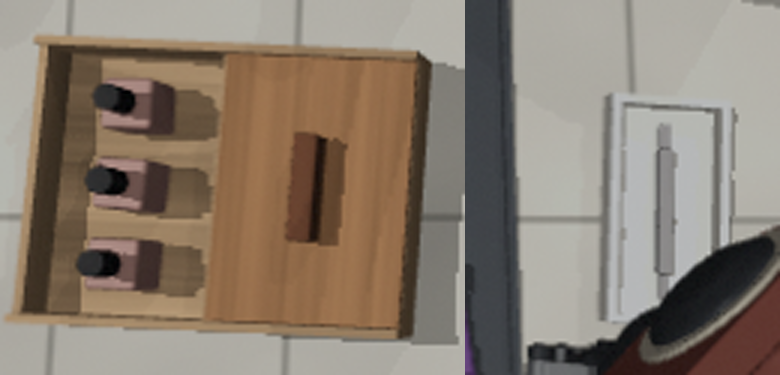

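The crop shows all three bottles upright in the bay, the cover shut against the end wall, and the pusher flat in the dish at columns 655–675. I'm handing it in.

```bash
python3 -c "
from plant import manip
print(manip.job_done())"
```

```text
the job is handed in; nothing more can be done
None
```

The job is handed in at about 55 s. Both blocks are under the shut cover, all three bottles stand upright in the other bay, the pusher lies flat in the dish, and the rest, jar, lotion bottle and cactus were left where they were; no verdict came back.

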